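# Clamp the laser head and wind its carriage down to the stop

### The arm

A 7-joint arm with a two-finger parallel gripper is mounted at the origin on the work surface. World frame = base frame: x ahead of the robot, y to its left, z up, the work surface at z = 0. Lengths are in m, angles in rad, forces in N, time in s.
With the tool pointing down it reaches from about 0.35 to 0.775 m from the base axis. Payload 3.1 kg.
Tool frame: the origin (TCP) lies midway between the tips of the shut fingers; the grasp point (between the pads) lies 19 mm behind it; y points along the fingers, z is the direction in which the jaws open and shut, and the axes are right-handed (so a half turn about y gives the same grasp; the last joint's range is limited). The gripper opens to 85 mm and grips with 20 to 120 N. Pads are 22 mm wide; open, the fingers measure 114 mm over their backs; the gripper's body (76 mm by 85 mm) begins 54 mm behind the grasp point. The pads swing forward as they close: fully open they stand 13 mm farther back than shut.
Start: joints at [-0.042, 0.311, 0.014, 1.512, -0.004, 1.319, -0.027], TCP at [0.55, 0, 0.231] pointing down, gripper open.
Joint ranges: [-2.7, 2.7], [-0.3, 1.91], [-1.27, 1.3], [0.12, 2.57], [-1.44, 4.58], [0.2, 2.03], [-3.05, 3.05]. Speed limits (rad/s): [2.79, 2.79, 3.14, 3.14, 3.14, 3.14, 3.14].

### API

Orientations are given as a rotation vector (axis times angle).
In Python, from plant import telemetry, vision, job gives the robot as it stands.
- The arm moves only by the tool play_rows, never from a script. Its arguments are lists of equal length, an entry for each row: "hand": the opening, from 0 (shut) to 1 (fully open); "slide": the shift along the tool's x, y, z in cm, a list of three; "turn": the turn about the tool's y in degrees. In form: {"hand": [hand, ...], "slide": [[x, y, z], ...], "turn": [turn, ...]}. A call has 1 to 20 rows; each row shifts and turns the pose as measured when the row begins, along the tool's axes as they then stand; what a row does not reach is not made up. A row lasts 1/12 s, in which the tool goes at most 41.7 mm and 7.16 degrees, less where a joint would pass 70% of its speed; a pose out of reach is approached as far as the arm can. A call is refused whole if a number of a shift passes 4.17 or a number of a turn 7.16, either way. A call with a gripper value outside its range is refused whole. The fingers move at their own pace and stop on an object; "squeeze" is the grip in N (left out, the last holds). Time passes only in rows, so rows that do not move let the fingers close. It gives the time, the measured TCP pose, the force and the opening at its end, in the units of the state.
- telemetry.read_state(): the state, without advancing time (a new reading comes with each control period).
- vision.read_camera(name): name is "scene" or "side" or "wrist"; returns a dict with "pixels" (384x512x3 uint8, red, green, blue), "depth" (384x512 float32, m along the optical axis (not along the pixel's ray), 0 where there is no reading), "vertical_fov" (degrees; the focal length in pixels is half the picture's height over the tangent of half this angle, whatever the lens; pixels are square), "cx", "cy" (the principal point, pixels), "world_to_cam" (4x4, takes a point from world to camera coordinates); the wrist camera has in their place "hand_eye" (4x4, takes a point from camera to tool coordinates, whose origin is the TCP and whose axes are the tool frame's). Camera axes: x right, y up, looking along -z (the intrinsics and any distortion apply to the point x, -y, -z); pixel columns grow to the right and rows downward; lengths in m; the calibration is good to about 2 mm. The wrist camera is an equidistant fisheye: a pixel r from the principal point sees the ray r / f radians off the axis. A picture is of the moment at which its call begins: read the wrist's pose just before it.
- job.finish_job(): hands the job in, once; it reports no verdict.
The state is a dict: "time_s": time; "q": joint angles; "qvel": joint speeds; "joint_torque": joint torques, N m; "position": TCP position; "orientation": TCP orientation; "wrist_force": force on the tool from outside, world axes, zero at the start; "moment": the same for the moment, N m; "finger_gap": finger opening in m.
Only numpy, scipy, OpenCV 4.12 (cv2) and the standard library are available. Lean on these libraries where they do the work, as an engineer would, in place of code of your own. Each camera call takes 0.05 s, during which the arm holds its last target. There are 200 camera calls.

### The job

The laser head is lying loose in the open tube clamp on the lift column. First swing the blue hinged half of the clamp fully down over the head and then swing the bolt up into the slot of its forked lug. Then wind the handwheel on top of the column until the carriage's stop screw touches the red stop block, without forcing it, and leave the head in its saddle and the optics standing around undisturbed.

Things in the scene. Friction and masses are not known exactly. Their poses are not given: they have to be found in the camera images.
- rig: Lift column, fixed: base plate 130 x 120 x 12 mm on the breadboard (its top 12 mm above the table), aluminium column 60 x 50 mm, black bearing block 68 x 62 mm up to 228 mm, handwheel on top. Origin: centre of the base's underside, z up. Its -y side carries carriage and clamp bracket (66 mm wide, out to 202 mm from the column's axis), its +x face the stop block. x, y below mean these axes.
- handwheel (a joint): Turn of the black three-spoked handwheel about the column's vertical axis, rad, 0 at the start; grows CLOCKWISE seen from above, which lowers the carriage: 16 mm of travel a turn. It stays where it is left; free turning needs about 3.5 N at the handle, and it turns hard once the stop screw is on the block. It turns back at most 1 rad from the start.
- wheel_center (a point): Centre of the handwheel on its axis, in the plane of its rim, 243 mm above the rig's origin. Rim 112 mm over all, 12 mm thick; hub 30 mm in diameter, its top 8 mm above this point.
- handle_mid (a point): Mid-height of the red revolving crank handle: an upright cylinder 18 mm in diameter and 50 mm tall on the wheel, 43 mm from the wheel's axis; its foot is 7 mm above wheel_center's height, this point 25 mm higher. It spins freely on its own pin.
- carriage (a joint): How far the carriage has been lowered from its start, m. The wheel moves it; the screw holds it against some 45 N of push from above.
- stop_screw_tip (a point): Lower end of the carriage's vertical steel stop screw (8 mm in diameter), beside the column on its +x side.
- stop_top (a point): Point on the flat top of the red stop block (36 x 34 x 24 mm, fixed to the column's +x face), straight below the stop screw. The gap in z between this and stop_screw_tip is the travel left (20 to 44 mm at the start). The carriage touches when it is 0.
- clamp_cap (a joint): Angle of the clamp's blue hinged upper half, rad: 0 fully closed over the head, grows as it opens; at the start it stands open beyond upright (1.65 to 2.0), leaning to the rig's -x. Stiff hinge: stays where it is left, closing takes about 1 N at its lug.
- cap_hinge (a point): On the blue half's hinge axis (along y), at the clamp's -x side, moving with the carriage. The blue half is 30 mm wide along y. Closed, seen along the axis from this point: half ring of outer radius 35 mm centred 38 mm towards +x at this height; flat forked lug from 67 to 95 mm towards +x, upper face 12 mm above this point, slot 11 mm wide, open to +x.
- cap_lug (a point): Middle of the lug's upper face, between its prongs: closed, 85 mm towards +x and 12 mm up from cap_hinge; it turns with the blue half.
- swing_bolt (a joint): Angle of the swing bolt from vertical, rad: 0 upright in the slot, grows as it swings outwards to the rig's +x (0.8 to 1.3 at the start). Stiff pivot: stays where it is left; about 1 N at the nut moves it. Bring it up only when the blue half is closed: upright, its nut stands in the blue half's way.
- bolt_pivot (a point): On the swing bolt's pivot axis (along the rig's y), 46 mm towards +x and 14 mm below clamp_center, moving with the carriage. The bolt's 8 mm shank runs from here; brass nut, 20 mm in diameter (22 mm collar at its foot), from 34 to 62 mm from this point.
- bolt_nut (a point): Centre of the brass nut, on the bolt's axis 48 mm from bolt_pivot. Pinched lightly across its sides (along y) near its outer end it turns in the grip as the bolt swings; held hard along its length it drags.
- clamp_center (a point): Centre of the tube clamp, on the closed clamp's axis: 165 mm from the column's axis towards the rig's -y; 140 mm above the rig's origin at the start; moves with the carriage. The axis of the clamp lies along the rig's y. The saddle under the head is 50 mm long.
- laser_head: Black laser head with a red front ring: cylinder 50 mm in diameter and 150 mm long, about 0.35 kg, lying loose in the saddle along the rig's y. Origin: middle of its axis.
- stop_block: The red stop block (see stop_top). Origin: centre of its underside.
- mirror_mount: Bystander, loose: square black mirror mount on a post, base 50 x 65 mm, 144 mm tall. Origin: centre of its underside.
- lens_mount: Bystander, loose: round black lens holder on a post, base 50 x 65 mm, 128 mm tall. Origin: centre of its underside.
- power_sensor: Bystander, loose: black disc 60 mm in diameter, 20 mm tall. Origin: centre of its underside.
- lens_case: Bystander, loose: white case 62 x 50 x 22 mm. Origin: centre of its underside.
- drivers: Two stacked black laser drivers, fixed: 160 (x) x 110 (y) x 143 mm tall in all. Origin: centre of the underside.
Not all that is in view belongs to the job. Leave any green look-alike of the laser_head alone.

How it is judged:
By the outcome, as a careful person would: the job done as asked, in the order asked, and still so for the second after the job is handed in, with the robot touching nothing.
It also fails if it takes over 72 s, if anything falls off the work surface, if the arm or the gripper's body presses on something with over 40 N, if the wrist force passes 120 N, or if a joint passes its speed limit or range.

## Working session

There is one attempt and no reset: what is moved stays moved. The work goes in short steps, Python scripts to look and compute and a tool call to move; the robot and the scene stay as the last step left them, time stands still between calls to the robot, and variables do not carry over. Pictures are saved under pics/ and viewed, on a budget of 10 in all, crops included, one or two more only if the job needs it, and the job is handed in when it is done.

Besides the shell and the picture viewer there is one more tool, called in YAML: its name, and indented under it one key for each argument. play_rows: Moves the arm, as the interface text tells. Its arguments: {"type":"object","properties":{"hand":{"type":"array"},"slide":{"type":"array"},"turn":{"type":"array"},"squeeze":{"type":"number"}},"required":["hand","slide","turn"]}

```bash
ls; mkdir -p pics; cat > h.py <<'E'
import numpy as np, cv2
from plant import telemetry, vision, job
from scipy.spatial.transform import Rotation as R
def cam(n):
    s=telemetry.read_state(); c=vision.read_camera(n)
    p=c["pixels"]; h=p.shape[0]; f=h/2/np.tan(np.radians(c["vertical_fov"])/2)
    v,u=np.mgrid[0:p.shape[0],0:p.shape[1]].astype(float)
    x=(u-c["cx"])/f; y=(v-c["cy"])/f; d=c["depth"]
    if n=="wrist":
        r=np.hypot(x,y); k=np.where(r>1e-9,np.tan(np.minimum(r,1.5))/np.maximum(r,1e-9),1); x=x*k;y=y*k
        T=np.eye(4); T[:3,:3]=R.from_rotvec(s["orientation"]).as_matrix(); T[:3,3]=s["position"]
        M=T@np.array(c["hand_eye"])
    else: M=np.linalg.inv(c["world_to_cam"])
    P=np.stack([x*d,-y*d,-d],-1)
    W=P@M[:3,:3].T+M[:3,3]
    W[d==0]=np.nan
    return p,W,M,f,c
def save(p,n): cv2.imwrite("pics/"+n,cv2.cvtColor(p,cv2.COLOR_RGB2BGR))
E
python3 - <<'E'
from h import *
a=cam("scene");b=cam("side")
for n,q in(("scene",a),("side",b)):
    np.savez("pics/"+n+"0.npz",p=q[0],W=q[1]); print(n,q[2].round(3).tolist(),q[3],{k:q[4][k] for k in("cx","cy")}, [k for k in q[4]])
save(np.vstack([a[0],b[0]])[:, :],"s0.png")
save(cv2.resize(np.hstack([a[0],b[0]]),(800,300)),"s0.png")
save(cv2.resize(a[0],(800,600)),"a0.png");save(cv2.resize(b[0],(800,600)),"b0.png")
s=telemetry.read_state();print(s)
E
```

```text
pics
scene [[-0.641, -0.479, 0.599, 1.305], [0.767, -0.402, 0.499, 0.697], [0.002, 0.78, 0.626, 1.065], [0.0, 0.0, 0.0, 1.0]] 438.18428621481206 {'cx': 254.50155227149259, 'cy': 191.56602175002132} ['pixels', 'depth', 'vertical_fov', 'cx', 'cy', 'world_to_cam']
side [[0.711, 0.353, -0.608, -0.529], [-0.703, 0.383, -0.6, -0.997], [0.021, 0.854, 0.521, 1.062], [0.0, 0.0, 0.0, 1.0]] 467.8328981511199 {'cx': 252.35718017151325, 'cy': 187.36840195450876} ['pixels', 'depth', 'vertical_fov', 'cx', 'cy', 'world_to_cam']
{'time_s': 0.1, 'q': array([-0.04174679,  0.31168864,  0.01396997,  1.51289454, -0.00440237,
        1.31918204, -0.02719187]), 'qvel': array([-8.79905246e-04, -7.34821941e-04, -9.58417532e-05, -2.56937477e-03,
        1.17630345e-03, -2.55375565e-04, -2.67159072e-04]), 'joint_torque': array([ 1.58822681e-03, -3.80853546e+01,  1.46967340e-01, -2.31242698e+01,
        1.21570277e-02,  8.10778613e-03,  3.56746978e-05]), 'position': array([5.49353110e-01, 5.25818525e-05, 2.30306936e-01]), 'orientation': array([-1.21090741,  1.21062468, -1.20813401]), 'wrist_force': array([ 0.01827369,  0.58924657, -0.12475794]), 'moment': array([ 0.02590702, -0.02803608, -0.02709821]), 'finger_gap': 0.08506013211216674}
```

View pics/a0.png

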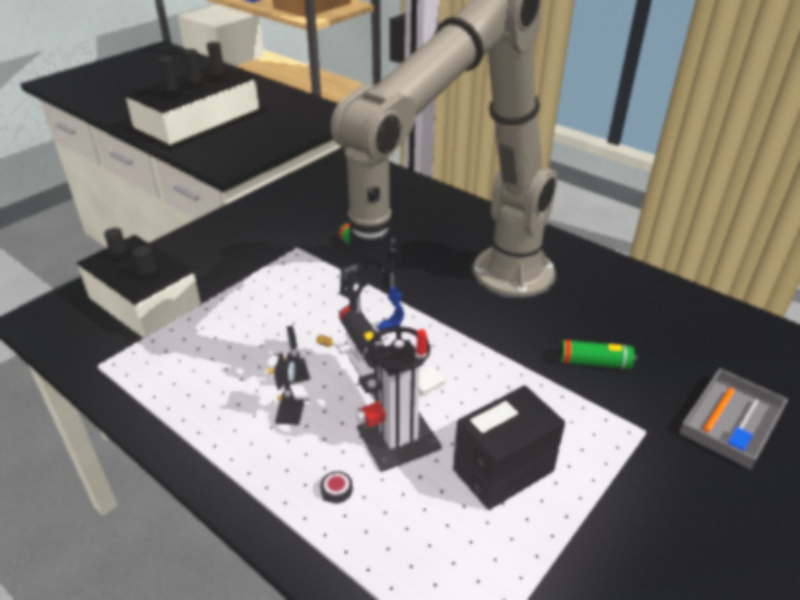

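View pics/b0.png

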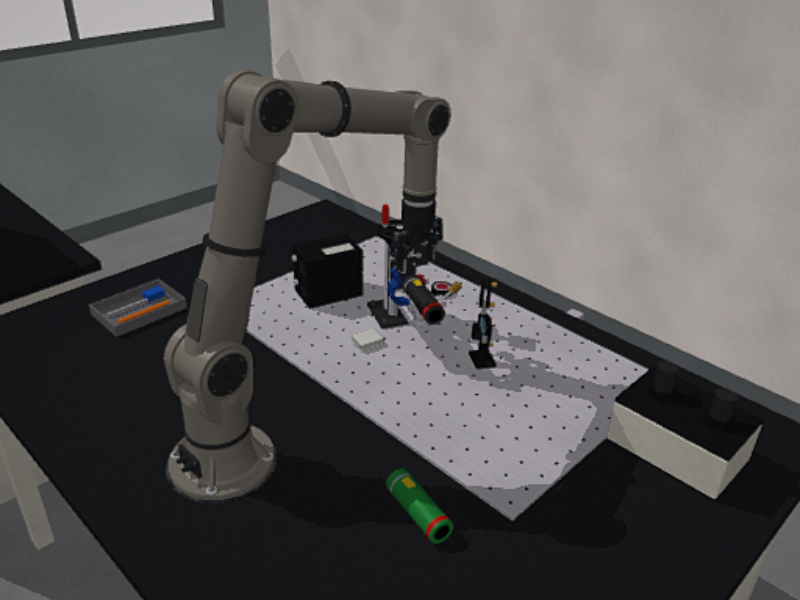

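The scene view shows the rig near (390,390), with the blue cap open at (393,310), the brass nut at (325,340), the red stop at (370,413) and the red handle at (422,342). The green tubes at (598,353) in scene and (418,505) in side are look-alikes, and the head is the black one in the saddle. Next I'll measure by colour and depth.

```bash
python3 - <<'E'
from h import *
for n in("scene","side"):
    z=np.load(f"pics/{n}0.npz");p,W=z["p"],z["W"]
    hsv=cv2.cvtColor(p,cv2.COLOR_RGB2HSV);H,S,V=[hsv[...,i].astype(int) for i in range(3)]
    box=(W[...,0]>.3)&(W[...,0]<.95)&(abs(W[...,1])<.5)&(W[...,2]>.018)
    for nm,m in dict(red=((H<6)|(H>174))&(S>150)&(V>60),blue=(H>105)&(H<125)&(S>140)&(V>40),brass=(H>10)&(H<28)&(S>110)&(V>70),black=(V<60)&(W[...,2]>.2)&(W[...,2]<.275)).items():
        k,l,st,c=cv2.connectedComponentsWithStats((m&box).astype(np.uint8))
        for i in range(1,k):
            if st[i,4]<8: continue
            w=W[l==i]; print(n,nm,c[i].round(),st[i,4],"med",np.nanmedian(w,0).round(3),"lo",np.nanpercentile(w,3,axis=0).round(3),"hi",np.nanpercentile(w,97,axis=0).round(3))
    m=(V<70)&box&(W[...,2]<.05)
    # table heights
    print(n,"board z",np.nanmedian(W[...,2][(V>150)&(abs(W[...,2])<.03)&(W[...,0]>.3)&(W[...,0]<.95)]))
z=np.load("pics/scene0.npz");save(cv2.resize(z["p"][170:320,170:300],None,fx=4.6,fy=4,interpolation=cv2.INTER_CUBIC),"crop.png")
E
```

```text
scene red [221. 199.] 12 med [ 0.548 -0.074  0.173] lo [ 0.539 -0.078  0.167] hi [ 0.554 -0.069  0.179]
scene red [270. 218.] 74 med [0.627 0.184 0.292] lo [0.621 0.177 0.271] hi [0.631 0.188 0.314]
scene red [239. 265.] 128 med [0.678 0.119 0.113] lo [0.66  0.101 0.095] hi [0.694 0.132 0.118]
scene red [215. 309.] 34 med [0.794 0.128 0.033] lo [0.786 0.118 0.029] hi [0.804 0.137 0.039]
scene blue [252. 198.] 132 med [0.503 0.019 0.186] lo [0.491 0.002 0.16 ] hi [0.526 0.032 0.242]
scene brass [236. 214.] 36 med [0.579 0.017 0.178] lo [0.562 0.006 0.174] hi [0.65  0.09  0.262]
scene brass [207. 218.] 39 med [ 0.642 -0.041  0.176] lo [ 0.629 -0.052  0.163] hi [ 0.65  -0.035  0.184]
scene brass [173. 237.] 9 med [ 0.749 -0.077  0.153] lo [ 0.745 -0.082  0.15 ] hi [ 0.752 -0.072  0.156]
scene black [247. 180.] 39 med [0.505 0.001 0.26 ] lo [ 0.502 -0.008  0.246] hi [0.507 0.01  0.274]
scene black [226. 194.] 10 med [0.604 0.005 0.267] lo [ 0.601 -0.001  0.256] hi [0.605 0.007 0.271]
scene black [254. 211.] 11 med [0.6   0.109 0.26 ] lo [0.597 0.103 0.256] hi [0.604 0.115 0.262]
scene bl
[... 548 characters left out ...]
.009 0.2  ] lo [ 0.48  -0.003  0.157] hi [0.525 0.033 0.24 ]
side brass [267. 180.] 20 med [0.58  0.024 0.176] lo [0.568 0.009 0.172] hi [0.591 0.039 0.179]
side brass [290. 183.] 30 med [ 0.631 -0.05   0.174] lo [ 0.622 -0.058  0.148] hi [ 0.661 -0.018  0.185]
side brass [316. 182.] 8 med [ 0.741 -0.085  0.15 ] lo [ 0.735 -0.09   0.147] hi [ 0.748 -0.081  0.158]
side black [249. 148.] 122 med [0.613 0.158 0.256] lo [0.576 0.12  0.214] hi [0.664 0.181 0.264]
side black [275. 162.] 39 med [ 0.594 -0.001  0.258] lo [ 0.588 -0.012  0.241] hi [0.602 0.01  0.273]
side black [256. 170.] 24 med [ 0.494 -0.004  0.263] lo [ 0.489 -0.01   0.251] hi [0.498 0.009 0.272]
side board z 0.011536312582960173
```

View pics/crop.png

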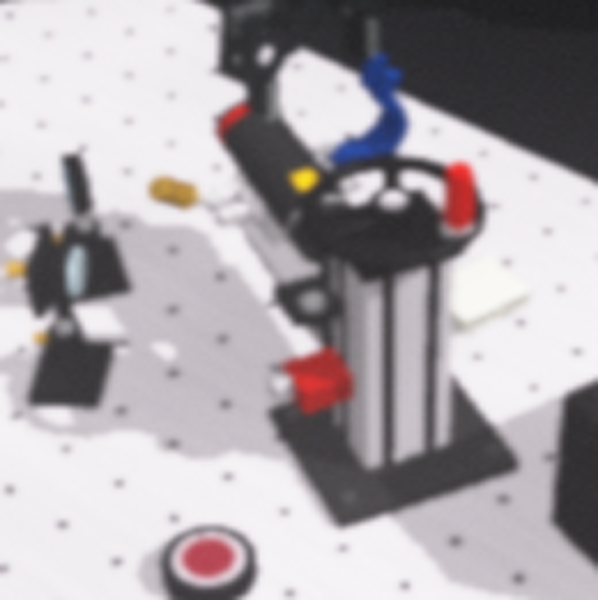

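The crop shows the red stop block at (320,380), the handle at (460,195), the open blue cap at (380,110), and the nut at (172,192) lying out. Now I'll fit the rig pose and take one wrist look.

```bash
python3 - <<'E'
from h import *
from scipy.optimize import least_squares
s=telemetry.read_state();Rm=R.from_rotvec(s["orientation"]).as_matrix();print(Rm.round(3).tolist())
w=cam("wrist");np.savez("pics/wrist0.npz",p=w[0],W=w[1]);save(cv2.resize(w[0],(800,600),interpolation=cv2.INTER_CUBIC),"w0.png")
print("cam pos",w[2][:3,3].round(3),"view",(-w[2][:3,2]).round(3))
for n in("scene","side","wrist"):
    z=np.load(f"pics/{n}0.npz");p,W=z["p"],z["W"];V=p.max(-1).astype(int);S=V-p.min(-1)
    m=(W[...,2]>.252)&(W[...,2]<.265)&(V<70)&(np.hypot(W[...,0]-.63,W[...,1]-.137)<.065)
    q=W[m][:,:2]
    if len(q)>30:
        q=q[np.hypot(*(q-[.632,.137]).T)>.035]
        r=least_squares(lambda c:np.hypot(*(q-c).T)-.051,[.63,.137],loss="soft_l1",f_scale=.003);print(n,"wheel",r.x.round(4),len(q),np.std(r.fun).round(4))
    # head: dark points, z .14-.18 near the clamp
    for z0,z1,nm in((.155,.181,"head"),):
        m=(W[...,2]>z0)&(W[...,2]<z1)&(V<60)&(W[...,0]>.5)&(W[...,0]<.62)&(W[...,1]<.07)&(W[...,1]>-.11)
        q=W[m]
        if len(q)>30:
            c=np.median(q[:,:2],0);u,sv,vt=np.linalg.svd(q[:,:2]-c,full_matrices=False);print(n,nm,len(q),c.round(3),vt[0].round(3),"zmax",np.percentile(q[:,2],98).round(3))
            # cylinder fit at z .152 axis height with radius .025
            def f(a):
                d=np.array([np.sin(a[1]),-np.cos(a[1])]);nn=np.array([d[1],-d[0]]);o=(q[:,:2]-[a[0],0])@nn
                return np.hypot(o,q[:,2]-.152-a[2])-.025
            r=least_squares(f,[.566,-.4,0],loss="soft_l1",f_scale=.003);print("  axis x at y=0, yaw, dz",r.x.round(3),np.std(r.fun).round(4))
    m=(W[...,2]>.018)&(W[...,2]<.03)&(V<70)&(np.hypot(W[...,0]-.63,W[...,1]-.137)<.1)
    q=W[m][:,:2].astype(np.float32)
    if len(q)>50: print(n,"base",cv2.minAreaRect(q))
E
```

```text
[[0.0, -0.002, 1.0], [-1.0, -0.0, 0.0], [0.0, -1.0, -0.002]]
cam pos [0.549 0.078 0.373] view [-0.001 -0.305 -0.952]
scene wheel [0.6314 0.1407] 242 0.0039
scene head 56 [ 0.59  -0.002] [0.406 0.914] zmax 0.175
  axis x at y=0, yaw, dz [ 0.565 -0.43   0.006] 0.0016
scene base ((0.6497766971588135, 0.1493755728006363), (0.06710469722747803, 0.15778625011444092), 29.618011474609375)
side wheel [0.6279 0.131 ] 64 0.0038
side head 281 [ 0.548 -0.024] [-0.357 -0.934] zmax 0.179
  axis x at y=0, yaw, dz [ 0.568 -0.445 -0.002] 0.0058
side base ((0.5994096398353577, 0.14839467406272888), (0.1315252184867859, 0.07496025413274765), 71.16777801513672)
wrist wheel [0.628  0.1394] 7057 0.0048
wrist head 8597 [ 0.561 -0.005] [-0.405 -0.914] zmax 0.178
  axis x at y=0, yaw, dz [ 0.569 -0.426 -0.   ] 0.0015
wrist base ((0.6312659978866577, 0.13718503713607788), (0.1181332990527153, 0.12826314568519592), 65.85733032226562)
```

View pics/w0.png

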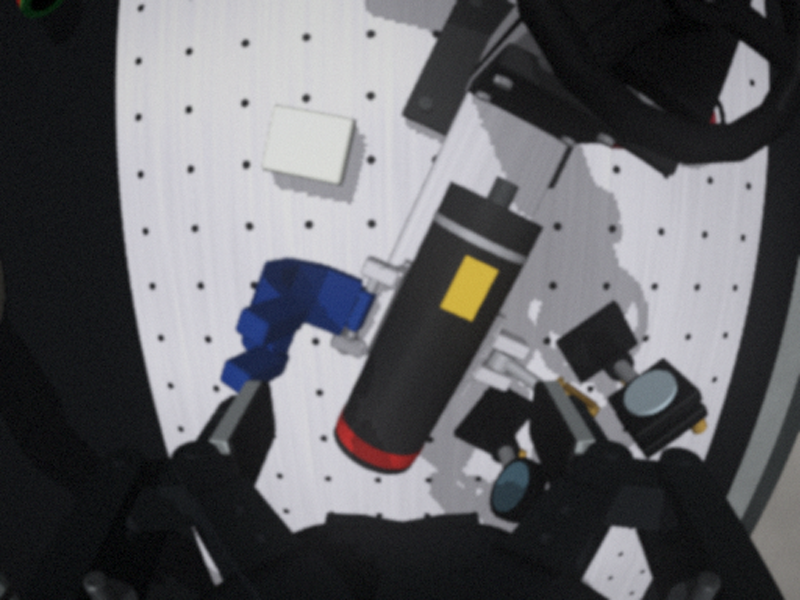

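The wrist view shows the cap at (290,310) with its lug at (250,370), the head lying along the clamp with its front ring at (380,445), and the nut at about (580,395). Two mounts stand beyond the nut. The base rectangle, the head fit and the wheel agree on a rig centre near (0.631, 0.138) and a yaw of −0.424. I'll rise, shut the fingers and turn to align with the rig.

play_rows:
  hand: [1,1,1,0,0,0,0,0,0,0,0,0]
  slide:
    - [0,-2.5,0]
    - [0,-2.5,0]
    - [0,-2.5,0]
    - [0,0,0]
    - [0,0,0]
    - [0,0,0]
    - [0,0,0]
    - [0,0,0]
    - [0,0,0]
    - [0,0,0]
    - [0,0,0]
    - [0,0,0]
  turn: [0,0,-6,-6,-6,-6,-6,-6,-6,-6,-6,-6]
  squeeze: 20

```text
time_s: 1.15
position: [0.5461, -0.0001, 0.3031]
orientation: [-1.543, 0.383, -0.36]
wrist_force: [0.5, 0.4, -0.7]
finger_gap: -0.0002
```

```bash
cat >> h.py <<'E'
C=np.array([.631,.138,.012]);YAW=-.424
Rr=R.from_euler("z",YAW).as_matrix()
def rig(P): return (np.asarray(P)-C)@Rr
def st():
    s=telemetry.read_state();Rm=R.from_rotvec(s["orientation"]).as_matrix()
    p=rig(s["position"])*1000
    print("t",round(s["time_s"],2),"rig mm",p.round(1),"relclamp",(p-[0,-165,140]).round(1),"jaw yaw in rig",np.degrees(np.arctan2(*(Rr.T@Rm[:,2])[[1,0]])).round(1),"tilt",Rm[2,1].round(4),"F",(Rr.T@s["wrist_force"]).round(1),"gap",round(s["finger_gap"],4))
    return s,p
E
python3 - <<'E'
from h import *
st()
z=np.load("pics/wrist0.npz");p,W=z["p"],z["W"];hsv=cv2.cvtColor(p,cv2.COLOR_RGB2HSV);H,S,V=[hsv[...,i].astype(int) for i in range(3)]
Q=rig(W)*1000-[0,-165,140]
m=(H>105)&(H<125)&(S>120)&(V>40)&(Q[...,2]>0);q=Q[m]
top=q[q[:,2]>60];print("blue relclamp",np.percentile(q,[1,50,99],axis=0).round(1).tolist(),"top",np.percentile(top,[2,50,98],axis=0).round(1).tolist())
m=(H>10)&(H<28)&(S>110)&(V>60)&(Q[...,2]>-5)&(Q[...,0]>40)
k,l,s_,c=cv2.connectedComponentsWithStats(m.astype(np.uint8))
for i in range(1,k):
    if s_[i,4]>15: print("brass",c[i],s_[i,4],np.percentile(Q[l==i],[3,50,97],axis=0).round(1).tolist())
m=(Q[...,2]>-50)&(Q[...,2]<30)&(Q[...,0]>85)&(Q[...,0]<250)&(Q[...,1]<80)
print("mounts",np.percentile(Q[m],[1,50,99],axis=0).round(0).tolist())
z=np.load("pics/scene0.npz");Q=rig(z["W"])*1000;p=z["p"].astype(int)
m=(p[...,0]>90)&(p[...,1]<50)&(Q[...,2]>70)&(Q[...,2]<120)&(Q[...,0]>20);print("stop",np.percentile(Q[m],[3,50,90,98],axis=0).round(1).tolist())
m=(p[...,0]>90)&(p[...,1]<50)&(Q[...,2]>240);print("handle",np.percentile(Q[m],[3,50,97],axis=0).round(1).tolist())
E
```

```text
t 1.15 rig mm [ -20.6 -160.8  291.1] relclamp [-20.6   4.2 151.1] jaw yaw in rig 87.2 tilt -0.9999 F [ 0.3  0.6 -0.7] gap -0.0002
blue relclamp [[-80.6, -13.3, 6.0], [-65.3, 6.5, 57.7], [-36.2, 14.9, 90.2]] top [[-76.2, -12.2, 61.1], [-68.0, 7.8, 81.1], [-60.1, 14.7, 90.2]]
brass [371.36538462 254.53846154] 104 [[74.2, 5.8, 12.6], [83.3, 8.2, 22.7], [90.3, 9.1, 30.3]]
brass [447.12765957 272.42553191] 47 [[189.3, 9.0, -0.5], [195.1, 13.5, 2.0], [199.8, 18.0, 4.0]]
mounts [[89.0, -116.0, -48.0], [155.0, 3.0, -14.0], [196.0, 35.0, 25.0]]
stop [[38.8, -13.5, 90.3], [43.2, 2.1, 101.0], [50.5, 10.8, 104.4], [62.1, 11.5, 106.9]]
handle [[-29.2, 37.0, 263.7], [-21.9, 41.1, 278.2], [-18.5, 44.6, 300.3]]
```

play_rows:
  hand: [0,0,0,0,0,0,0]
  slide:
    - [-2.6,0,-0.4]
    - [-2.7,0,0]
    - [-2.7,0.5,0]
    - [0,2.5,0]
    - [0,2.5,0]
    - [0,2,0]
    - [0,0,0]
  turn: [-2.8,0,0,0,0,0,0]

```text
time_s: 1.73
position: [0.4665, 0.031, 0.2246]
orientation: [-1.55, 0.341, -0.316]
wrist_force: [-0.5, -0.3, -1.0]
finger_gap: -0.0003
```

```bash
python3 -c "
from h import *;st()"
```

```text
t 1.73 rig mm [-105.9 -165.1  212.6] relclamp [-1.059e+02 -1.000e-01  7.260e+01] jaw yaw in rig 90.3 tilt -0.9999 F [-0.3 -0.5 -1. ] gap -0.0003
```

play_rows:
  hand: [0,0,0,0,0]
  slide:
    - [1.5,-0.2,0]
    - [1.5,-0.2,0]
    - [1.5,-0.1,0]
    - [1.5,0,0]
    - [1.5,0,0]
  turn: [0,0,0,0,0]

```text
time_s: 2.15
position: [0.5331, 0.0026, 0.2304]
orientation: [-1.551, 0.343, -0.305]
wrist_force: [-0.5, 0.2, -0.4]
finger_gap: -0.0001
```

```bash
python3 - <<'E'
from h import *
st();p,W,*_=cam("side")
hsv=cv2.cvtColor(p,cv2.COLOR_RGB2HSV);Q=rig(W)*1000-[0,-165,140]
m=(hsv[...,0]>105)&(hsv[...,0]<125)&(hsv[...,1]>120)&(Q[...,2]>0)&(abs(Q[...,1])<25);print(np.percentile(Q[m],[3,50,97],axis=0).round(1).tolist())
E
```

```text
t 2.15 rig mm [ -33.6 -163.7  218.4] relclamp [-33.6   1.3  78.4] jaw yaw in rig 90.6 tilt -0.9997 F [-0.6  0.  -0.4] gap -0.0001
[[-66.6, -19.0, 10.1], [-45.6, -7.5, 61.8], [-14.9, 13.4, 228.7]]
```

play_rows:
  hand: [0,0,0,0,0,0,0,0,0,0]
  slide:
    - [1.4,0.25,-0.1]
    - [1.4,0.3,0]
    - [1.1,0.7,0]
    - [1.1,0.7,0]
    - [0.9,1.05,0]
    - [0.9,1.05,0]
    - [0.45,0.85,0]
    - [0.45,0.85,0]
    - [0.3,0.7,0]
    - [0,0.3,0]
  turn: [0,0,0,0,0,0,0,0,0,0]

```text
time_s: 3.03
position: [0.6126, -0.0335, 0.1622]
orientation: [-1.549, 0.342, -0.311]
wrist_force: [-8.6, 0.2, 26.7]
finger_gap: -0.0002
```

```bash
python3 - <<'E'
from h import *
st();p,W,*_=cam("side")
save(cv2.resize(p[130:240,200:340],(800,600),interpolation=cv2.INTER_CUBIC),"side1.png")
E
```

```text
t 3.03 rig mm [  53.8 -163.9  150.2] relclamp [53.8  1.1 10.2] jaw yaw in rig 90.5 tilt -0.9998 F [-8.  -3.3 26.7] gap -0.0002
```

View pics/side1.png

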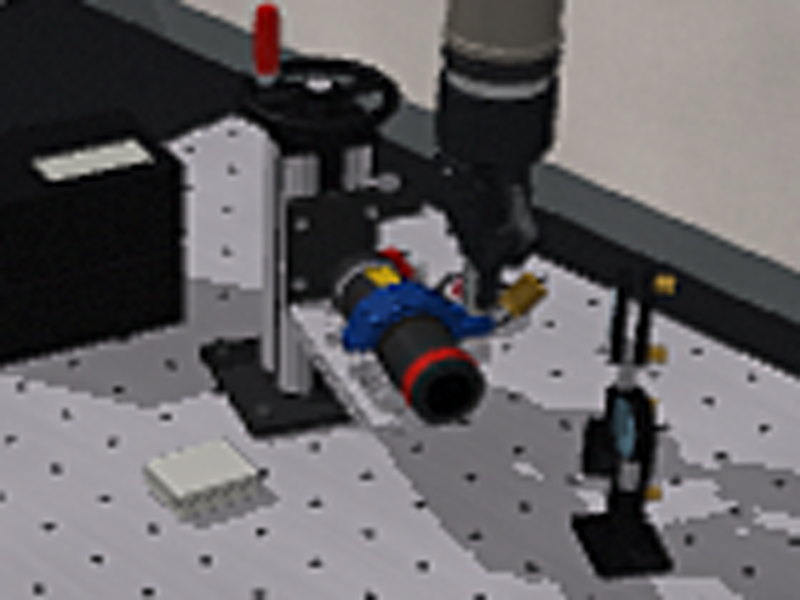

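The side view shows the cap closed over the head at (420,310), with its lug under the finger at (480,320). The head is still in its saddle, and the nut is out at (522,295). The fingers go round behind the nut next.

play_rows:
  hand: [0,0,0,0,0,0,0,0]
  slide:
    - [0,-2,0]
    - [0,-3,0]
    - [2.4,0,-0.1]
    - [2.5,0,0]
    - [2.4,0,0]
    - [0,2,0]
    - [0,2,0]
    - [0,1,0]
  turn: [0,0,0,0,0,0,0,0]

```text
time_s: 3.75
position: [0.685, -0.0631, 0.1672]
orientation: [-1.547, 0.328, -0.318]
wrist_force: [-0.4, -0.1, -0.2]
finger_gap: 0.0003
```

```bash
python3 - <<'E'
from h import *
st();p,W,*_=cam("scene")
save(cv2.resize(p[150:290,150:330],(800,600),interpolation=cv2.INTER_CUBIC),"sc2.png")
E
```

```text
t 3.75 rig mm [ 132.  -161.1  155.2] relclamp [132.    3.9  15.2] jaw yaw in rig 90.7 tilt -1.0 F [-0.3 -0.2 -0.2] gap 0.0003
```

View pics/sc2.png

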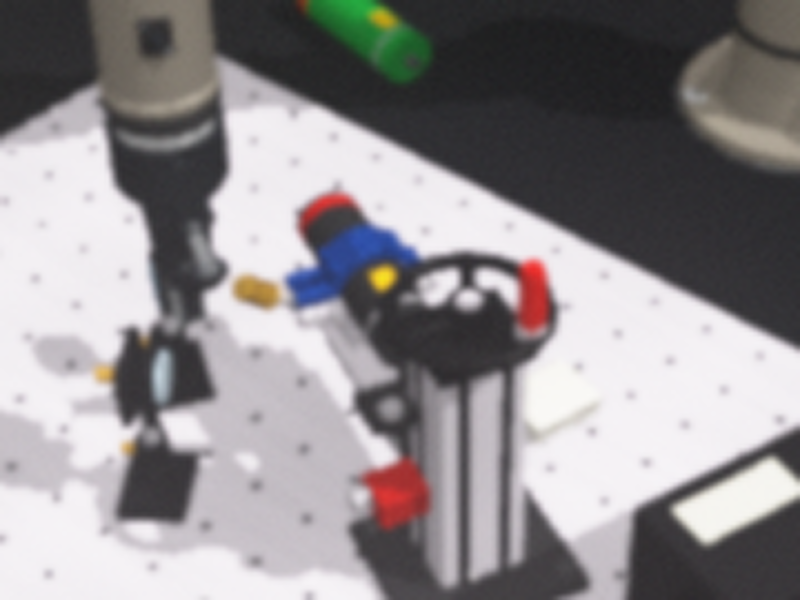

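The view shows the finger at (185,300) outboard of the nut at (257,290). The nut looks lower than before, so I'll measure its angle.

```bash
python3 - <<'E'
from h import *
for n in("scene","side","wrist"):
    p,W,*_=cam(n);hsv=cv2.cvtColor(p,cv2.COLOR_RGB2HSV);Q=rig(W)*1000-[0,-165,140]
    H,S,V=[hsv[...,i].astype(int) for i in range(3)]
    m=(H>10)&(H<28)&(S>110)&(V>60)&(Q[...,0]>40)&(Q[...,0]<125)&(abs(Q[...,1])<25)&(Q[...,2]>-40)&(Q[...,2]<60)
    q=Q[m];print(n,len(q))
    if len(q)>8:
        c=np.median(q,0);vt=np.linalg.svd(q-c)[2][0];print(np.percentile(q,[3,50,97],axis=0).round(1).tolist(),vt.round(2))
    m=(V<70)&(Q[...,0]>95)&(Q[...,0]<220)&(abs(Q[...,1])<70)&(Q[...,2]>-60)&(Q[...,2]<10)
    q=Q[m];
    if len(q): print("  mount",np.percentile(q,[2,50,98],axis=0).round(0).tolist())
E
```

```text
scene 41
[[71.8, -1.8, 12.1], [82.9, 5.5, 24.2], [93.8, 11.0, 32.4]] [-0.8   0.24 -0.56]
  mount [[152.0, -5.0, -36.0], [176.0, 22.0, -7.0], [188.0, 37.0, 7.0]]
side 37
[[68.8, -13.6, 11.8], [79.2, -8.1, 20.9], [90.2, 4.4, 31.4]] [-0.8   0.09 -0.6 ]
  mount [[147.0, -23.0, -48.0], [164.0, -9.0, -9.0], [189.0, 27.0, 6.0]]
wrist 2600
[[67.4, -9.7, 14.9], [80.9, -0.6, 25.0], [96.4, 8.1, 32.8]] [ 0.88 -0.01  0.48]
  mount [[147.0, -20.0, -45.0], [163.0, -8.0, -28.0], [172.0, 34.0, -9.0]]
```

play_rows:
  hand: [0,0,0,0,0,0,0]
  slide:
    - [-1,0,-0.3]
    - [-1,0,0]
    - [-0.9,-0.2,0]
    - [-0.8,-0.3,0]
    - [-0.8,-0.4,0]
    - [-0.7,-0.3,0]
    - [-0.5,0,0]
  turn: [0,0,0,0,0,0,0]

```text
time_s: 4.53
position: [0.637, -0.0428, 0.1952]
orientation: [-1.544, 0.305, -0.341]
wrist_force: [2.8, -2.3, 3.5]
finger_gap: -0.0001
```

```bash
cat > nut.py <<'E'
from h import *
st()
for n in("scene","side","wrist"):
    p,W,*_=cam(n);hsv=cv2.cvtColor(p,cv2.COLOR_RGB2HSV);Q=rig(W)*1000-[0,-165,140]
    H,S,V=[hsv[...,i].astype(int) for i in range(3)]
    m=(H>10)&(H<28)&(S>110)&(V>60)&(Q[...,0]>25)&(Q[...,0]<125)&(abs(Q[...,1])<25)&(Q[...,2]>-40)&(Q[...,2]<70)
    q=Q[m];print(n,len(q))
    if len(q)>8: print(np.percentile(q,[3,50,97],axis=0).round(1).tolist())
E
python3 nut.py
```

```text
t 4.53 rig mm [  79.9 -162.3  183.2] relclamp [79.9  2.7 43.2] jaw yaw in rig 90.7 tilt -0.9997 F [ 3.5 -0.9  3.5] gap -0.0001
scene 30
[[60.8, 2.0, 18.8], [70.6, 6.5, 29.6], [79.7, 10.8, 38.8]]
side 36
[[58.9, -14.3, 17.0], [65.2, -8.2, 29.4], [76.5, 4.0, 42.5]]
wrist 1338
[[57.4, -9.9, 20.4], [65.8, -1.4, 31.6], [75.2, 8.1, 41.7]]
```

play_rows:
  hand: [0,0,0,0,0,0,0,0]
  slide:
    - [1.8,0,-0.2]
    - [0,1.2,0]
    - [0,1.1,0]
    - [-0.9,0.1,0]
    - [-0.9,0.2,0]
    - [-0.7,0.2,0]
    - [-0.7,0.2,0]
    - [-0.4,0.1,0]
  turn: [0,0,0,0,0,0,0,0]

```text
time_s: 5.35
position: [0.6578, -0.053, 0.1796]
orientation: [-1.542, 0.238, -0.425]
wrist_force: [3.6, -0.9, 2.7]
finger_gap: -0.0
```

```bash
python3 nut.py
```

```text
t 5.35 rig mm [ 103.  -163.1  167.6] relclamp [103.    1.9  27.6] jaw yaw in rig 90.1 tilt -0.993 F [3.7 0.6 2.7] gap -0.0
scene 40
[[64.5, -2.7, 15.9], [77.0, 5.3, 30.3], [84.9, 10.0, 38.4]]
side 38
[[62.1, -18.0, 13.9], [70.8, -8.2, 27.6], [83.9, 6.2, 37.3]]
wrist 2351
[[61.4, -10.0, 18.7], [72.7, -0.9, 30.9], [87.6, 8.2, 39.4]]
```

```bash
python3 - <<'E'
from h import *
s,p=st();print(s["q"].round(3),s["qvel"].round(2),s["moment"].round(2),s["wrist_force"].round(1),(Rr.T@R.from_rotvec(s["orientation"]).as_matrix()).round(3).tolist())
E
```

```text
t 5.5 rig mm [ 102.8 -163.1  167.5] relclamp [102.8   1.9  27.5] jaw yaw in rig 90.1 tilt -0.9931 F [ 5.8 -0.2  5.5] gap 0.0
[ 0.12   0.485 -0.115  1.396  0.082  1.148  1.141] [-0.    0.01 -0.   -0.01 -0.    0.    0.  ] [-0.61 -1.15 -0.06] [ 5.2 -2.6  5.5] [[0.993, 0.115, -0.002], [-0.001, 0.026, 1.0], [0.115, -0.993, 0.026]]
```

The fingertip was bearing along the bolt's axis on the nut's end face, so the push made no torque. I'll back out, go lower and push from below the nut's corner.

play_rows:
  hand: [0,0,0,0,0]
  slide:
    - [1.5,-0.3,0]
    - [1,0,0]
    - [0,0.8,0]
    - [0,0.8,0]
    - [0,0,0]
  turn: [0,0,0,0,0]

```text
time_s: 5.92
position: [0.676, -0.0603, 0.1599]
orientation: [-1.541, 0.251, -0.41]
wrist_force: [-0.6, 0.2, -2.0]
finger_gap: -0.0002
```

```bash
python3 nut.py
```

```text
t 5.92 rig mm [ 122.6 -162.2  147.9] relclamp [122.6   2.8   7.9] jaw yaw in rig 90.2 tilt -0.995 F [-0.6 -0.1 -2. ] gap -0.0002
scene 38
[[64.7, 1.1, 17.2], [76.1, 6.7, 29.1], [85.7, 10.3, 38.8]]
side 38
[[63.9, -13.3, 11.2], [72.3, -7.6, 27.0], [83.1, 5.0, 38.1]]
wrist 3418
[[61.6, -10.0, 18.6], [73.5, -1.2, 31.4], [89.4, 8.1, 39.5]]
```

play_rows:
  hand: [0,0,0,0]
  slide:
    - [-1,-0.2,-0.2]
    - [-1,-0.2,0]
    - [-0.8,-0.1,0]
    - [-0.8,-0.1,0]
  turn: [0,0,0,0]

```text
time_s: 6.4
position: [0.652, -0.0516, 0.1714]
orientation: [-1.541, 0.228, -0.436]
wrist_force: [3.3, -1.8, 5.1]
finger_gap: -0.0
```

```bash
python3 nut.py
```

```text
t 6.4 rig mm [  97.2 -164.2  159.4] relclamp [97.2  0.8 19.4] jaw yaw in rig 90.1 tilt -0.9914 F [ 3.8 -0.3  5.1] gap -0.0
scene 34
[[57.9, 3.2, 17.9], [67.8, 6.3, 33.6], [78.7, 12.0, 42.0]]
side 40
[[53.3, -12.9, 16.6], [62.0, -7.9, 34.4], [75.3, 4.2, 45.5]]
wrist 2865
[[53.7, -10.0, 21.8], [62.9, -1.1, 38.0], [78.6, 8.0, 45.5]]
```

play_rows:
  hand: [0,0,0,0]
  slide:
    - [-0.7,0.4,0]
    - [-0.7,0.3,0]
    - [-0.7,0.2,0]
    - [-0.6,0.2,0]
  turn: [0,0,0,0]

```text
time_s: 6.88
position: [0.6289, -0.041, 0.1576]
orientation: [-1.541, 0.227, -0.439]
wrist_force: [14.0, -7.5, 1.9]
finger_gap: -0.0002
```

```bash
python3 nut.py
```

```text
t 6.88 rig mm [  71.7 -164.   145.6] relclamp [71.7  1.   5.6] jaw yaw in rig 90.0 tilt -0.991 F [15.8 -1.1  1.9] gap -0.0002
scene 13
[[38.9, 2.8, 21.3], [45.1, 7.8, 27.1], [50.2, 10.3, 31.3]]
side 42
[[35.2, -15.3, 21.4], [40.6, -6.9, 37.1], [49.9, 3.0, 50.2]]
wrist 3366
[[34.9, -9.8, 22.0], [39.4, -1.1, 47.1], [53.0, 7.9, 49.1]]
```

The bolt is upright: the nut spans x 35–54 and z 21–50 relative to the clamp, against an expected centre of 46. I'll retreat and go above the crank handle.

play_rows:
  hand: [0,0,0,0,0,0,0,1,1,1,1,1,1,1,1]
  slide:
    - [1,0,0]
    - [1.5,0,0]
    - [0.5,-3,0]
    - [0,-3.5,0]
    - [0,-3.5,0]
    - [0,-4,0]
    - [0,-3.5,0]
    - [0,-2,2]
    - [-1,0,3]
    - [-1.5,0,3]
    - [-1.5,0,3]
    - [-1.5,0,3]
    - [-1.5,0,3]
    - [-1,0,2]
    - [0,0,0]
  turn: [0,0,0,0,0,0,0,0,0,0,0,0,0,0,0]

```text
time_s: 8.28
position: [0.6057, 0.1751, 0.3225]
orientation: [-1.556, 0.302, -0.355]
wrist_force: [0.3, 0.3, -0.5]
finger_gap: 0.0852
```

```bash
python3 - <<'E'
from h import *
s,_=st();print((Rr.T@R.from_rotvec(s["orientation"]).as_matrix()).round(3).tolist())
out=[]
for n in("wrist","scene","side"):
    p,W,*_=cam(n);Q=rig(W)*1000;hsv=cv2.cvtColor(p,cv2.COLOR_RGB2HSV)
    m=((hsv[...,0]<6)|(hsv[...,0]>174))&(hsv[...,1]>130)&(hsv[...,2]>50)&(Q[...,2]>245)&(Q[...,2]<310)
    q=Q[m]
    if len(q)>5: print(n,len(q),np.percentile(q,[2,50,98],axis=0).round(1).tolist()); t=q[q[:,2]>np.percentile(q[:,2],98)-4]; print("  top",np.percentile(t,[3,50,97],axis=0).round(1).tolist())
    out.append(p)
save(np.vstack([cv2.resize(out[0],(400,300)),cv2.resize(out[2][120:240,200:360],(400,300),interpolation=cv2.INTER_CUBIC)]),"w3.png")
E
```

```text
t 8.28 rig mm [-38.3  23.4 310.5] relclamp [-38.3 188.4 170.5] jaw yaw in rig 90.3 tilt -0.9994 F [ 0.1  0.4 -0.5] gap 0.0852
[[0.999, 0.035, -0.006], [0.006, -0.003, 1.0], [0.035, -0.999, -0.003]]
wrist 1209 [[-33.2, 25.4, 256.5], [-30.1, 33.5, 293.0], [-18.2, 41.9, 301.3]]
  top [[-31.3, 27.1, 297.6], [-26.0, 33.7, 300.2], [-18.6, 40.3, 301.4]]
scene 84 [[-43.3, 22.2, 248.1], [-23.0, 40.4, 279.4], [-16.8, 44.5, 302.1]]
  top [[-26.9, 32.2, 298.6], [-21.5, 36.4, 300.4], [-17.6, 42.9, 303.3]]
side 47 [[-34.4, 20.8, 250.1], [-27.1, 26.5, 276.5], [-19.6, 35.6, 299.1]]
  top [[-31.9, 21.3, 297.0], [-31.2, 30.3, 297.7], [-26.1, 34.6, 301.7]]
```

View pics/w3.png

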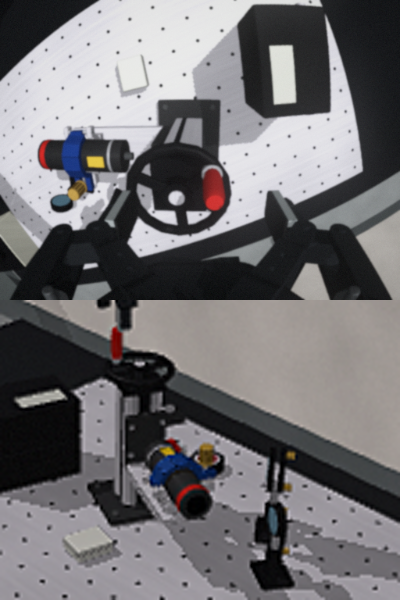

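The wrist view shows the handle at (213,187) between the open fingers. Below it, the side view shows the cap closed and the nut upright in the lug at (205,455). The handle's centre is near rig (−25.5, 33.7), at radius 42 mm. I'll descend and grip.

play_rows:
  hand: [1,1,1,1,0,0,0,0,0,0]
  slide:
    - [1.1,0,1]
    - [0,1.7,0]
    - [0,1.7,0]
    - [0,1.2,0]
    - [0,0,0]
    - [0,0,0]
    - [0,0,0]
    - [0,0,0]
    - [0,0,0]
    - [0,0,0]
  turn: [0,0,0,0,0,0,0,0,0,0]
  squeeze: 20

```text
time_s: 9.27
position: [0.6297, 0.1526, 0.2802]
orientation: [-1.562, 0.319, -0.396]
wrist_force: [-0.4, -0.1, -0.3]
finger_gap: 0.012
```

```bash
cat > w.py <<'E'
from h import *
s,p=st();M=Rr.T@R.from_rotvec(s["orientation"]).as_matrix()
# TCP->grasp point 19mm behind
g=p-19*M[:,1];a=np.degrees(np.arctan2(g[1],g[0]));F=Rr.T@s["wrist_force"]
t=np.array([np.sin(np.radians(a)),-np.cos(np.radians(a))])
print("grasp",g.round(1),"r",np.hypot(g[0],g[1]).round(1),"ang",a.round(1),"Ftan",(F[:2]@t).round(1),"Frad",(F[:2]@g[:2]/np.hypot(g[0],g[1])).round(1),"y-ax",M[:,1].round(3),"xax",M[:,0].round(3))
E
python3 w.py
```

```text
t 9.27 rig mm [ -7.2  12.8 268.2] relclamp [ -7.2 177.8 128.2] jaw yaw in rig 88.3 tilt -0.9986 F [-0.3 -0.3 -0.3] gap 0.012
grasp [ -8.2  13.  287.1] r 15.3 ang 122.2 Ftan -0.4 Frad -0.1 y-ax [ 0.052 -0.011 -0.999] xax [ 0.998 -0.03   0.052]
```

The grip missed: the gap is 12 mm and the hand was pushed off. I'll look.

```bash
cat > hd.py <<'E'
from h import *
out=[]
for n in("wrist","scene","side"):
    p,W,*_=cam(n);Q=rig(W)*1000;hsv=cv2.cvtColor(p,cv2.COLOR_RGB2HSV)
    m=((hsv[...,0]<6)|(hsv[...,0]>174))&(hsv[...,1]>130)&(hsv[...,2]>50)&(Q[...,2]>245)&(Q[...,2]<310)
    q=Q[m]
    if len(q)>5: print(n,len(q),np.percentile(q,[2,50,98],axis=0).round(1).tolist()); t=q[q[:,2]>np.percentile(q[:,2],98)-4]; print("  top",np.percentile(t,[3,50,97],axis=0).round(1).tolist())
    out.append(p)
E
cat > hd2.py <<'E'
from hd import *
import sys
save(np.hstack([cv2.resize(out[0],(400,300)),cv2.resize(out[1][180:270,200:320],(400,300),interpolation=cv2.INTER_CUBIC)]),sys.argv[1])
E
python3 hd2.py w4.png
```

```text
wrist 2226 [[-37.6, 21.6, 249.7], [-34.5, 29.2, 294.0], [-14.5, 40.2, 301.3]]
  top [[-36.1, 23.3, 297.7], [-30.5, 29.7, 300.2], [-23.5, 36.0, 301.4]]
scene 72 [[-40.8, 4.7, 252.5], [-26.5, 36.2, 279.8], [-21.4, 39.8, 301.7]]
  top [[-32.4, 30.9, 298.1], [-27.3, 34.5, 299.9], [-22.6, 38.8, 302.5]]
side 49 [[-38.5, 15.5, 254.7], [-32.2, 22.9, 278.9], [-23.5, 32.4, 300.3]]
  top [[-37.9, 19.0, 297.0], [-31.0, 22.9, 298.1], [-27.1, 33.1, 301.2]]
```

View pics/w4.png

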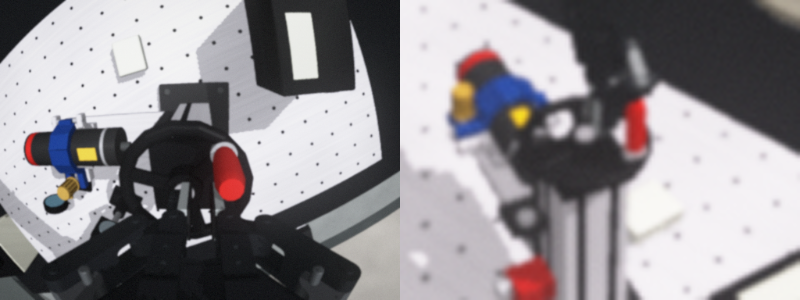

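The handle was squeezed out on its −x side and now stands near rig (−30.5, 29.7). I'll open, slide over it and check before closing.

play_rows:
  hand: [1,1,1,1,1,1,1,1,1]
  slide:
    - [0.3,0,0]
    - [0,0,0]
    - [0,0,0.3]
    - [0,0,0.7]
    - [0,0,0.7]
    - [-0.8,0,0]
    - [-0.9,0,0]
    - [-0.8,0,0]
    - [0,0,0]
  turn: [0,0,0,0,0,0,0,0,0]

```text
time_s: 10.17
position: [0.6138, 0.1815, 0.2761]
orientation: [-1.565, 0.323, -0.388]
wrist_force: [0.6, 1.0, -0.8]
finger_gap: 0.0851
```

```bash
python3 w.py; python3 hd.py
```

```text
t 10.17 rig mm [-33.6  32.6 264.1] relclamp [-33.6 197.6 124.1] jaw yaw in rig 88.4 tilt -0.9989 F [ 0.1  1.2 -0.8] gap 0.0851
grasp [-34.5  32.9 283. ] r 47.6 ang 136.4 Ftan 0.9 Frad 0.7 y-ax [ 0.045 -0.015 -0.999] xax [ 0.999 -0.027  0.045]
wrist 2227 [[-37.8, 21.9, 255.7], [-35.2, 30.4, 290.4], [-23.9, 38.0, 301.1]]
  top [[-36.2, 23.6, 297.4], [-31.1, 30.2, 300.2], [-24.0, 36.6, 301.2]]
scene 74 [[-40.7, 5.4, 251.5], [-27.0, 36.0, 281.9], [-21.8, 40.4, 300.9]]
  top [[-33.5, 28.9, 297.1], [-27.9, 33.2, 299.4], [-23.7, 38.0, 301.3]]
side 17 [[-39.5, 17.3, 250.7], [-36.1, 25.6, 266.6], [-25.5, 31.3, 298.0]]
  top [[-39.8, 18.6, 294.9], [-36.4, 28.4, 295.8], [-36.4, 28.4, 298.8]]
```

play_rows:
  hand: [1,0.5,0.3,0.2,0.2,0.2]
  slide:
    - [0.35,0,-0.25]
    - [0,0,0]
    - [0,0,0]
    - [0,0,0]
    - [0,0,0]
    - [0,0,0]
  turn: [0,0,0,0,0,0]

```text
time_s: 10.82
position: [0.6195, 0.172, 0.2767]
orientation: [-1.566, 0.325, -0.397]
wrist_force: [0.1, -0.9, 0.8]
finger_gap: 0.0259
```

```bash
python3 w.py
```

```text
t 10.82 rig mm [-24.5  26.3 264.7] relclamp [-24.5 191.3 124.7] jaw yaw in rig 88.0 tilt -0.9986 F [ 0.5 -0.8  0.8] gap 0.0259
grasp [-25.4  26.6 283.6] r 36.8 ang 133.7 Ftan -0.2 Frad -0.9 y-ax [ 0.049 -0.017 -0.999] xax [ 0.998 -0.035  0.05 ]
```

play_rows:
  hand: [0.3,0.3]
  slide:
    - [-0.4,0,0.1]
    - [0,0,0]
  turn: [0,0]

```text
time_s: 10.98
position: [0.6163, 0.1748, 0.2763]
orientation: [-1.566, 0.326, -0.397]
wrist_force: [0.4, 0.7, -0.1]
finger_gap: 0.0259
```

```bash
python3 w.py; python3 hd.py
```

```text
t 10.98 rig mm [-28.6  27.5 264.3] relclamp [-28.6 192.5 124.3] jaw yaw in rig 87.9 tilt -0.9987 F [ 0.1  0.8 -0.1] gap 0.0259
grasp [-29.5  27.8 283.3] r 40.5 ang 136.7 Ftan 0.6 Frad 0.5 y-ax [ 0.049 -0.017 -0.999] xax [ 0.998 -0.035  0.05 ]
wrist 2270 [[-37.9, 22.0, 254.9], [-35.2, 30.4, 291.4], [-23.6, 38.2, 301.1]]
  top [[-36.1, 23.7, 297.5], [-31.0, 30.4, 300.2], [-23.7, 36.9, 301.2]]
scene 10 [[-30.3, 10.9, 271.6], [-23.8, 29.8, 292.9], [-21.8, 32.5, 300.0]]
  top [[-24.2, 27.4, 297.5], [-23.5, 28.8, 298.4], [-22.3, 31.2, 300.3]]
side 12 [[-38.1, 21.5, 250.5], [-35.6, 24.7, 263.9], [-24.5, 32.5, 290.9]]
  top [[-34.8, 32.7, 292.7], [-34.8, 32.7, 292.7], [-34.8, 32.7, 292.7]]
```

play_rows:
  hand: [0.1,0,0]
  slide:
    - [-0.1,0,0.1]
    - [0,0,0]
    - [0,0,0]
  turn: [0,0,0]
  squeeze: 30

```text
time_s: 11.38
position: [0.6174, 0.1762, 0.2766]
orientation: [-1.565, 0.323, -0.4]
wrist_force: [0.1, 0.0, 0.5]
finger_gap: 0.0173
```

```bash
python3 w.py
```

```text
t 11.38 rig mm [-28.1  29.2 264.6] relclamp [-28.1 194.2 124.6] jaw yaw in rig 87.9 tilt -0.9985 F [0.1 0.1 0.5] gap 0.0173
grasp [-29.1  29.5 283.6] r 41.4 ang 134.6 Ftan 0.1 Frad -0.0 y-ax [ 0.052 -0.014 -0.999] xax [ 0.998 -0.036  0.053]
```

play_rows:
  hand: [0,0,0,0,0,0]
  slide:
    - [0.86,0,0.71]
    - [1.02,0,0.46]
    - [1.1,0,0.18]
    - [1.11,0,-0.11]
    - [1.05,0,-0.39]
    - [0.91,0,-0.65]
  turn: [0,0,0,0,0,0]

```text
time_s: 11.88
position: [0.6653, 0.164, 0.2768]
orientation: [-1.556, 0.327, -0.371]
wrist_force: [2.2, 6.2, -3.8]
finger_gap: 0.0172
```

```bash
cat >> w.py <<'E'
import sys
n=int(sys.argv[1]) if len(sys.argv)>1 else 0
if n:
    st_=float(sys.argv[2]);k=float(sys.argv[3]) if len(sys.argv)>3 else 1
    pos=g[:2];rows=[]
    for i in range(n):
        b=np.radians(a-st_*(i+1));tg=43*np.array([np.cos(b),np.sin(b)]);d=(tg-pos)*k/10;pos=tg
        rows.append([round(float(d@M[:2,0]),2),0,round(float(d@M[:2,2]),2)])
    print(rows)
E
python3 w.py 12 20
```

```text
t 11.88 rig mm [ 20.6  37.8 264.8] relclamp [ 20.6 202.8 124.8] jaw yaw in rig 88.9 tilt -0.9995 F [-0.5  6.5 -3.8] gap 0.0172
grasp [ 20.1  37.9 283.8] r 42.9 ang 62.1 Ftan -3.5 Frad 5.5 y-ax [ 0.03  -0.007 -1.   ] xax [ 0.999 -0.02   0.03 ]
[[1.2, 0, -0.88], [0.82, 0, -1.25], [0.34, 0, -1.45], [-0.18, 0, -1.48], [-0.67, 0, -1.33], [-1.09, 0, -1.02], [-1.37, 0, -0.59], [-1.49, 0, -0.09], [-1.43, 0, 0.43], [-1.2, 0, 0.89], [-0.82, 0, 1.25], [-0.34, 0, 1.45]]
```

```bash
python3 w.py 10 16 1.15
```

```text
t 11.88 rig mm [ 20.6  37.8 264.8] relclamp [ 20.6 202.8 124.8] jaw yaw in rig 88.9 tilt -0.9995 F [-0.5  6.5 -3.8] gap 0.0172
grasp [ 20.1  37.9 283.8] r 42.9 ang 62.1 Ftan -3.5 Frad 5.5 y-ax [ 0.03  -0.007 -1.   ] xax [ 0.999 -0.02   0.03 ]
[[1.14, 0, -0.77], [0.87, 0, -1.07], [0.54, 0, -1.26], [0.17, 0, -1.37], [-0.21, 0, -1.36], [-0.58, 0, -1.25], [-0.9, 0, -1.04], [-1.15, 0, -0.75], [-1.31, 0, -0.41], [-1.38, 0, -0.03]]
```

play_rows:
  hand: [0,0,0,0,0,0,0,0,0,0]
  slide:
    - [1.14,0,-0.77]
    - [0.87,0,-1.07]
    - [0.54,0,-1.26]
    - [0.17,0,-1.37]
    - [-0.21,0,-1.36]
    - [-0.58,0,-1.25]
    - [-0.9,0,-1.04]
    - [-1.15,0,-0.75]
    - [-1.31,0,-0.41]
    - [-1.38,0,-0.03]
  turn: [0,0,0,0,0,0,0,0,0,0]

```text
time_s: 12.72
position: [0.6023, 0.1053, 0.2768]
orientation: [-1.515, 0.307, -0.36]
wrist_force: [12.5, 9.5, -6.6]
finger_gap: 0.017
```

```bash
python3 w.py 12 16 1.15
python3 - <<'E'
from h import *
p,W,*_=cam("scene");Q=rig(W)*1000
np.savez("pics/scg.npz",p=p,W=W)
q=p.astype(int);m=(q[...,0]>90)&(q[...,1]<50)&(Q[...,2]>60)&(Q[...,2]<130)&(Q[...,0]>20)&(abs(Q[...,1])<40);print("stop",np.percentile(Q[m],[3,50,90,98],axis=0).round(1).tolist(),np.argwhere(m).mean(0))
save(cv2.resize(p[225:290,205:285],(800,600),interpolation=cv2.INTER_CUBIC),"g.png")
E
```

```text
t 12.72 rig mm [-12.7 -41.7 264.8] relclamp [-12.7 123.3 124.8] jaw yaw in rig 89.8 tilt -0.999 F [ 7.5 13.8 -6.6] gap 0.017
grasp [-13.2 -42.4 283.8] r 44.4 ang -107.3 Ftan -3.0 Frad -15.4 y-ax [ 0.027  0.036 -0.999] xax [ 1.    -0.004  0.026]
[[-1.2, 0, 0.74], [-1.04, 0, 0.91], [-0.75, 0, 1.16], [-0.4, 0, 1.32], [-0.02, 0, 1.38], [0.36, 0, 1.33], [0.71, 0, 1.18], [1.01, 0, 0.93], [1.23, 0, 0.62], [1.35, 0, 0.26], [1.37, 0, -0.12], [1.28, 0, -0.5]]
stop [[38.6, -12.1, 91.6], [43.0, -4.5, 102.7], [54.3, 9.6, 106.1], [55.4, 10.6, 107.4]] [262.625 240.625]
```

View pics/g.png

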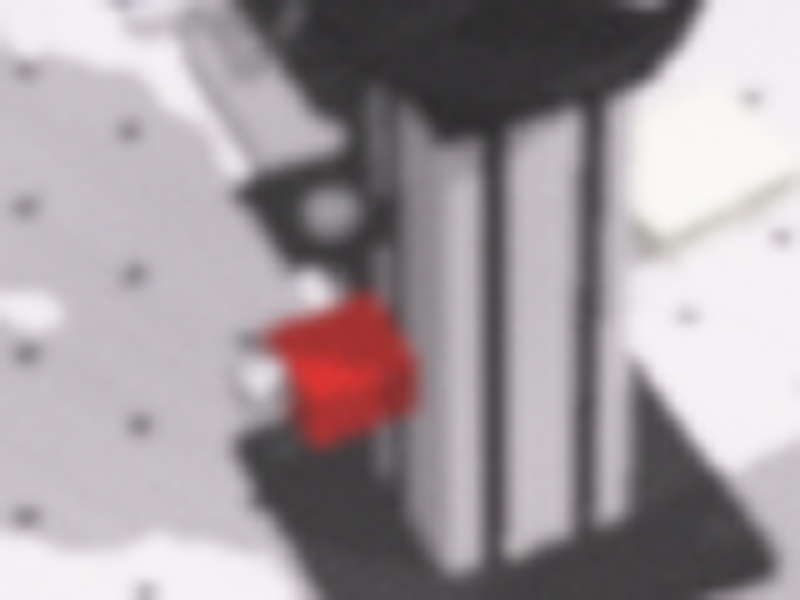

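The crop shows the red block's top at (320,320), the dark carriage arm with the screw head at (330,205), and a bright screw shank at about (312,285) between them. I'll read its heights from the depth.

```bash
python3 - <<'E'
from h import *
z=np.load("pics/scg.npz");Q=rig(z["W"])*1000
for v in range(242,266,2):
    print(v,[(u,*Q[v,u].round(0).astype(int).tolist(),int(z["p"][v,u].mean())) for u in range(230,246,3)])
E
```

```text
242 [(230, 31, -113, 79, 167), (233, 26, -101, 88, 141), (236, 43, -35, 156, 104), (239, 37, -29, 158, 63), (242, 29, -25, 158, 91), (245, 30, -1, 181, 122)]
244 [(230, 61, -36, 154, 108), (233, 55, -30, 156, 67), (236, 48, -25, 159, 67), (239, 38, -25, 154, 71), (242, 30, -22, 153, 87), (245, 29, -5, 169, 119)]
246 [(230, 65, -29, 154, 69), (233, 56, -27, 153, 61), (236, 53, -13, 164, 124), (239, 43, -15, 157, 129), (242, 34, -13, 155, 72), (245, 32, 1, 168, 107)]
248 [(230, 65, -28, 147, 121), (233, 62, -14, 158, 62), (236, 56, -7, 163, 138), (239, 48, -2, 164, 139), (242, 37, -7, 154, 60), (245, 29, -5, 153, 108)]
250 [(230, 16, -155, -3, 167), (233, 63, -11, 154, 65), (236, 56, -5, 157, 94), (239, 47, -6, 152, 92), (242, 38, -5, 148, 60), (245, 30, -2, 148, 108)]
252 [(230, 21, -142, 2, 187), (233, 66, -5, 153, 93), (236, 58, -2, 152, 63), (239, 48, -3, 147, 58), (242, 28, -29, 113, 86), (245, 30, -2, 139, 109)]
254 [(230, 25, -132, 4, 191), (233, 15, -132, -1, 156), (236, 7, -127, 0, 160), (239, 49, -1, 141, 79), (242, 27, -31, 103, 91), (245, 29, -4, 129, 111)]
256 [(230, 26, -131, -4, 191), (233, 18, -125, -1, 191), (236, 9, -121, -2, 221), (239, 34, -39, 89, 115), (242, 28, -28, 97, 94), (245, 30, -4, 121, 112)]
258 [(230, 30, -121, -1, 189), (233, 22, -116, -1, 182), (236, 50, -23, 103, 174), (239, 42, -20, 103, 102), (242, 35, -14, 105, 96), (245, 30, -3, 114, 109)]
260 [(230, 34, -112, 0, 168), (233, 61, -20, 103, 117), (236, 53, -15, 104, 93), (239, 45, -14, 102, 86), (242, 39, -4, 108, 86), (245, 29, -6, 101, 108)]
262 [(230, 40, -99, 5, 137), (233, 62, -17, 99, 93), (236, 55, -11, 100, 88), (239, 47, -8, 100, 88), (242, 39, -5, 100, 87), (245, 33, 4, 105, 106)]
264 [(230, 73, -14, 98, 199), (233, 66, -8, 101, 140), (236, 59, -2, 103, 102), (239, 50, -2, 98, 96), (242, 45, 8, 106, 92), (245, 36, 9, 103, 89)]
```

play_rows:
  hand: [0,0,0,0,0,0]
  slide:
    - [-1.2,0,0.8]
    - [-1.0,0,0.95]
    - [-0.7,0,1.15]
    - [-0.35,0,1.3]
    - [0,0,1.3]
    - [0.35,0,1.25]
  turn: [0,0,0,0,0,0]

```text
time_s: 13.27
position: [0.5969, 0.1603, 0.2767]
orientation: [-1.543, 0.327, -0.37]
wrist_force: [-6.3, 0.6, 1.4]
finger_gap: 0.0169
```

```bash
python3 w.py 10 16 1.12
```

```text
t 13.27 rig mm [-40.2   6.3 264.7] relclamp [-40.2 171.3 124.7] jaw yaw in rig 88.8 tilt -0.9996 F [-5.9 -2.1  1.4] gap 0.0169
grasp [-40.7   6.2 283.7] r 41.2 ang 171.4 Ftan -2.9 Frad 5.6 y-ax [ 0.027  0.005 -1.   ] xax [ 0.999 -0.02   0.027]
[[0.16, 0, 1.32], [0.7, 0, 1.14], [0.99, 0, 0.91], [1.2, 0, 0.6], [1.32, 0, 0.24], [1.33, 0, -0.13], [1.25, 0, -0.49], [1.06, 0, -0.82], [0.8, 0, -1.08], [0.47, 0, -1.26]]
```

About 14 mm has been wound. The screw tip stood roughly 32 mm above the block at 10.4 mm lowered, so about 28 mm is left. I'll continue.

play_rows:
  hand: [0,0,0,0,0,0,0,0,0,0]
  slide:
    - [0.2,0,1.3]
    - [0.7,0,1.15]
    - [1.0,0,0.9]
    - [1.2,0,0.6]
    - [1.3,0,0.25]
    - [1.3,0,-0.15]
    - [1.25,0,-0.5]
    - [1.05,0,-0.8]
    - [0.8,0,-1.1]
    - [0.45,0,-1.25]
  turn: [0,0,0,0,0,0,0,0,0,0]

```text
time_s: 14.1
position: [0.6742, 0.1265, 0.2767]
orientation: [-1.552, 0.348, -0.341]
wrist_force: [-2.7, 3.8, -0.2]
finger_gap: 0.0174
```

```bash
python3 w.py 12 16 1.12
```

```text
t 14.1 rig mm [ 44.1   7.3 264.7] relclamp [ 44.1 172.3 124.7] jaw yaw in rig 89.2 tilt -0.9999 F [-4.   2.4 -0.2] gap 0.0174
grasp [ 44.2   7.5 283.7] r 44.8 ang 9.6 Ftan -3.0 Frad -3.6 y-ax [-0.003 -0.01  -1.   ] xax [ 1.    -0.015 -0.003]
[[-0.14, 0, -1.38], [-0.31, 0, -1.3], [-0.66, 0, -1.17], [-0.96, 0, -0.94], [-1.18, 0, -0.64], [-1.31, 0, -0.29], [-1.34, 0, 0.08], [-1.26, 0, 0.45], [-1.09, 0, 0.78], [-0.83, 0, 1.05], [-0.51, 0, 1.24], [-0.15, 0, 1.33]]
```

play_rows:
  hand: [0,0,0,0,0,0,0,0,0,0,0,0]
  slide:
    - [-0.15,0,-1.4]
    - [-0.3,0,-1.3]
    - [-0.65,0,-1.15]
    - [-0.95,0,-0.95]
    - [-1.2,0,-0.65]
    - [-1.3,0,-0.3]
    - [-1.35,0,0.1]
    - [-1.25,0,0.45]
    - [-1.1,0,0.8]
    - [-0.85,0,1.05]
    - [-0.5,0,1.25]
    - [-0.15,0,1.35]
  turn: [0,0,0,0,0,0,0,0,0,0,0,0]

```text
time_s: 15.1
position: [0.592, 0.1508, 0.2766]
orientation: [-1.54, 0.332, -0.381]
wrist_force: [-3.3, -2.4, 0.5]
finger_gap: 0.0174
```

```bash
python3 w.py 10 16 1.12
python3 - <<'E'
from h import *
p,W,*_=cam("scene");Q=rig(W)*1000
for v in range(248,268,2):
    print(v,[(u,*Q[v,u].round(0).astype(int).tolist(),p[v,u].tolist()) for u in range(234,244,2)])
E
```

```text
t 15.1 rig mm [-40.8  -4.4 264.6] relclamp [-40.8 160.6 124.6] jaw yaw in rig 88.3 tilt -0.9995 F [-2.  -3.6  0.5] gap 0.0174
grasp [-41.4  -4.5 283.6] r 41.6 ang -173.7 Ftan -3.3 Frad 2.4 y-ax [ 0.03   0.007 -1.   ] xax [ 0.999 -0.03   0.03 ]
[[-0.15, 0, 1.32], [0.37, 0, 1.29], [0.71, 0, 1.14], [1.0, 0, 0.9], [1.2, 0, 0.59], [1.32, 0, 0.23], [1.33, 0, -0.14], [1.24, 0, -0.5], [1.06, 0, -0.83], [0.79, 0, -1.08]]
248 [(234, 51, -32, 137, [82, 78, 81]), (236, 46, -30, 136, [69, 68, 69]), (238, 42, -26, 139, [66, 62, 64]), (240, 36, -25, 137, [61, 59, 61]), (242, 27, -30, 128, [88, 86, 89])]
250 [(234, 55, -24, 138, [64, 62, 65]), (236, 49, -24, 136, [103, 101, 105]), (238, 47, -13, 145, [121, 118, 122]), (240, 37, -22, 132, [89, 86, 89]), (242, 34, -15, 137, [78, 76, 78])]
252 [(234, 58, -16, 139, [74, 71, 74]), (236, 55, -8, 145, [140, 137, 141]), (238, 49, -8, 142, [156, 152, 157]), (240, 46, -2, 146, [120, 118, 121]), (242, 37, -9, 136, [69, 65, 67])]
254 [(234, 61, -10, 138, [68, 65, 69]), (236, 57, -5, 141, [114, 110, 114]), (238, 52, -3, 140, [128, 124, 128]), (240, 45, -4, 137, 
[... 416 characters left out ...]
-19, 103, [157, 57, 58]), (236, 52, -20, 99, [154, 70, 72]), (238, 49, -11, 107, [138, 97, 101]), (240, 42, -13, 101, [154, 60, 61]), (242, 38, -8, 104, [161, 50, 49])]
262 [(234, 60, -14, 100, [168, 49, 50]), (236, 55, -11, 100, [167, 51, 52]), (238, 50, -9, 100, [167, 58, 60]), (240, 45, -5, 102, [165, 52, 51]), (242, 41, 0, 104, [165, 49, 49])]
264 [(234, 64, -6, 101, [194, 64, 65]), (236, 60, 0, 106, [206, 52, 50]), (238, 53, -1, 102, [200, 51, 51]), (240, 48, 2, 102, [182, 50, 49]), (242, 43, 3, 100, [174, 49, 50])]
266 [(234, 67, 0, 100, [171, 76, 77]), (236, 63, 5, 104, [215, 54, 51]), (238, 57, 7, 103, [215, 55, 54]), (240, 51, 8, 100, [204, 51, 52]), (242, 46, 9, 99, [174, 50, 52])]
```

play_rows:
  hand: [0,0,0,0,0,0,0,0,0,0,0]
  slide:
    - [-0.15,0,1.3]
    - [0.35,0,1.3]
    - [0.7,0,1.15]
    - [1.0,0,0.9]
    - [1.2,0,0.6]
    - [1.3,0,0.25]
    - [1.35,0,-0.15]
    - [1.25,0,-0.5]
    - [1.05,0,-0.8]
    - [0.8,0,-1.1]
    - [0.45,0,-1.2]
  turn: [0,0,0,0,0,0,0,0,0,0,0]

```text
time_s: 16.07
position: [0.6749, 0.1319, 0.2767]
orientation: [-1.551, 0.357, -0.342]
wrist_force: [1.6, 8.6, -1.6]
finger_gap: 0.0165
```

```bash
python3 w.py 10 10 1.12
python3 - <<'E'
from h import *
p,W,*_=cam("scene");Q=rig(W)*1000
for v in range(252,268):
    print(v,[(u,*Q[v,u].round(0).astype(int).tolist(),p[v,u].tolist()) for u in range(234,243,2)])
E
```

```text
t 16.07 rig mm [ 42.5  12.5 264.7] relclamp [ 42.5 177.5 124.7] jaw yaw in rig 88.8 tilt -0.9999 F [-2.1  8.5 -1.6] gap 0.0165
grasp [ 42.7  12.7 283.7] r 44.5 ang 16.6 Ftan -8.8 Frad 0.4 y-ax [-0.008 -0.01  -1.   ] xax [ 1.    -0.021 -0.008]
[[0.02, 0, -0.87], [0.04, 0, -0.84], [-0.11, 0, -0.83], [-0.25, 0, -0.8], [-0.38, 0, -0.75], [-0.51, 0, -0.67], [-0.62, 0, -0.57], [-0.71, 0, -0.45], [-0.77, 0, -0.32], [-0.82, 0, -0.19]]
252 [(234, 54, -28, 126, [64, 62, 65]), (236, 51, -18, 134, [109, 105, 110]), (238, 46, -16, 134, [131, 127, 131]), (240, 40, -15, 132, [101, 97, 101]), (242, 35, -13, 132, [79, 75, 78])]
253 [(234, 57, -19, 132, [68, 66, 69]), (236, 53, -15, 134, [132, 128, 133]), (238, 49, -10, 137, [152, 149, 154]), (240, 44, -6, 138, [126, 123, 126]), (242, 37, -9, 132, [69, 66, 69])]
254 [(234, 58, -17, 130, [70, 67, 70]), (236, 55, -11, 134, [137, 133, 138]), (238, 49, -9, 133, [157, 153, 157]), (240, 46, -3, 138, [130, 126, 129]), (242, 37, -8, 129, [66, 65, 66])]
255 [(234, 59, -15, 128, [67, 65, 67]), (236, 56, -7, 134, [129, 126, 129]), (238, 53, -1, 139, [147, 143, 1
[... 1513 characters left out ...]
4 [(234, 64, -6, 101, [195, 67, 67]), (236, 61, 1, 107, [206, 53, 53]), (238, 53, -1, 101, [200, 55, 54]), (240, 49, 3, 103, [183, 52, 52]), (242, 43, 4, 102, [176, 52, 51])]
265 [(234, 66, -1, 104, [188, 73, 74]), (236, 60, 0, 101, [217, 54, 52]), (238, 55, 2, 100, [214, 52, 51]), (240, 51, 7, 104, [205, 52, 52]), (242, 45, 8, 102, [183, 51, 50])]
266 [(234, 66, -1, 99, [170, 75, 76]), (236, 63, 7, 106, [215, 54, 53]), (238, 57, 8, 104, [214, 54, 52]), (240, 51, 8, 101, [204, 52, 51]), (242, 47, 12, 103, [175, 51, 51])]
267 [(234, 68, 3, 100, [149, 76, 79]), (236, 64, 8, 102, [201, 52, 52]), (238, 58, 9, 101, [197, 51, 51]), (240, 52, 9, 97, [186, 53, 51]), (242, 46, 10, 96, [164, 50, 50])]
```

The tangential force has risen from 3 to 8.8 N and the screw tip looks almost on the block. I'll try a relaxed hold, then a small step.

play_rows:
  hand: [0,0]
  slide:
    - [0,0,0]
    - [0,0,0]
  turn: [0,0]

```text
time_s: 16.28
position: [0.6751, 0.1333, 0.2767]
orientation: [-1.547, 0.357, -0.34]
wrist_force: [-2.4, 0.2, 0.1]
finger_gap: 0.0171
```

```bash
python3 w.py 3 4 1
```

```text
t 16.28 rig mm [ 42.1  13.9 264.7] relclamp [ 42.1 178.9 124.7] jaw yaw in rig 88.9 tilt -0.9999 F [-2.3 -0.8  0.1] gap 0.0171
grasp [ 42.3  14.  283.7] r 44.5 ang 18.3 Ftan 0.0 Frad -2.4 y-ax [-0.01  -0.006 -1.   ] xax [ 1.   -0.02 -0.01]
[[-0.06, 0, -0.34], [0.07, 0, -0.29], [0.05, 0, -0.3]]
```

play_rows:
  hand: [0,0]
  slide:
    - [0.05,0,-0.35]
    - [0.05,0,-0.3]
  turn: [0,0]

```text
time_s: 16.45
position: [0.675, 0.1334, 0.2767]
orientation: [-1.537, 0.349, -0.337]
wrist_force: [2.2, 4.5, -1.7]
finger_gap: 0.017
```

```bash
python3 w.py 3 4 1
```

```text
t 16.45 rig mm [ 42.   13.9 264.7] relclamp [ 42.  178.9 124.7] jaw yaw in rig 89.2 tilt -1.0 F [ 0.1  5.  -1.7] gap 0.017
grasp [ 42.2  13.9 283.7] r 44.4 ang 18.2 Ftan -4.7 Frad 1.7 y-ax [-0.009  0.004 -1.   ] xax [ 1.    -0.014 -0.009]
[[-0.04, 0, -0.33], [0.07, 0, -0.29], [0.05, 0, -0.3]]
```

play_rows:
  hand: [0,0]
  slide:
    - [0,0,-0.4]
    - [0,0,-0.45]
  turn: [0,0]

```text
time_s: 16.62
position: [0.6749, 0.1331, 0.2768]
orientation: [-1.525, 0.337, -0.337]
wrist_force: [6.7, 7.2, -2.4]
finger_gap: 0.0171
```

```bash
python3 w.py 3 4 1
```

```text
t 16.62 rig mm [ 42.1  13.6 264.8] relclamp [ 42.1 178.6 124.8] jaw yaw in rig 89.6 tilt -0.9998 F [ 3.2  9.4 -2.4] gap 0.0171
grasp [ 42.1  13.2 283.8] r 44.2 ang 17.4 Ftan -8.0 Frad 5.8 y-ax [-0.004  0.019 -1.   ] xax [ 1.    -0.007 -0.004]
[[-0.03, 0, -0.32], [0.06, 0, -0.29], [0.04, 0, -0.3]]
```

The wheel holds at 17–18° under 8 N, so the stop screw is on the block. I'll relax, release and lift away.

play_rows:
  hand: [0,0,0.5,0.6,0.6,0.6,0.6,0.6,0.6,0.6]
  slide:
    - [0,0,0]
    - [0,0,0]
    - [0,0,0]
    - [0,0,0]
    - [0,-0.5,0]
    - [0,-2,0]
    - [0,-3,0]
    - [0,-3,0]
    - [0,-3,0]
    - [0,0,0]
  turn: [0,0,0,0,0,0,0,0,0,0]

```text
time_s: 17.45
position: [0.6731, 0.1231, 0.3954]
orientation: [-1.537, 0.347, -0.342]
wrist_force: [0.3, -0.2, 1.1]
finger_gap: 0.0509
```

```bash
python3 w.py; python3 hd.py; python3 - <<'E'
from h import *
a=cam("scene");b=cam("side");
save(np.hstack([cv2.resize(a[0][180:280,190:300],(440,400),interpolation=cv2.INTER_CUBIC),cv2.resize(b[0][140:230,215:305],(360,400),interpolation=cv2.INTER_CUBIC)]),"f.png")
Q=rig(a[1])*1000
for v in range(256,267): print(v,[(u,*Q[v,u].round(0).astype(int).tolist(),a[0][v,u].tolist()) for u in (236,238,240)])
E
```

```text
t 17.45 rig mm [ 44.5   3.7 383.4] relclamp [ 44.5 168.7 243.4] jaw yaw in rig 89.1 tilt -1.0 F [ 0.4 -0.1  1.1] gap 0.0509
grasp [ 44.6   3.6 402.4] r 44.8 ang 4.6 Ftan 0.1 Frad 0.4 y-ax [-0.005  0.005 -1.   ] xax [ 1.    -0.016 -0.005]
wrist 459 [[32.4, 7.8, 265.0], [36.3, 15.1, 298.6], [46.5, 23.1, 301.7]]
  top [[34.1, 9.2, 298.2], [39.9, 15.6, 300.3], [46.5, 21.3, 301.7]]
scene 103 [[22.6, -39.0, 250.1], [42.5, 21.1, 281.6], [48.4, 25.0, 301.6]]
  top [[33.6, 9.1, 298.1], [39.1, 16.0, 299.3], [44.6, 22.2, 302.1]]
side 47 [[30.0, 3.0, 254.1], [36.9, 9.4, 278.0], [44.0, 17.2, 299.0]]
  top [[35.0, 6.5, 295.6], [39.0, 10.9, 298.0], [43.1, 16.3, 299.8]]
256 [(236, 57, -6, 132, [105, 102, 106]), (238, 51, -5, 130, [125, 122, 126]), (240, 45, -5, 127, [88, 86, 89])]
257 [(236, 58, -3, 131, [81, 77, 80]), (238, 52, -2, 129, [90, 87, 91]), (240, 46, -1, 127, [74, 65, 67])]
258 [(236, 58, -4, 126, [66, 63, 64]), (238, 53, 0, 127, [69, 66, 68]), (240, 46, -3, 121, [81, 58, 59])]
259 [(236, 59, -1, 125, [72, 63, 64]), (238, 52, -3, 119, [67, 63, 66]), (240, 46, -3, 117, [107, 59, 60])]
260
[... 178 characters left out ...]
 106]), (240, 45, -6, 105, [150, 70, 71])]
262 [(236, 57, -8, 104, [160, 65, 66]), (238, 53, -3, 108, [150, 94, 96]), (240, 45, -6, 101, [160, 66, 66])]
263 [(236, 57, -8, 100, [182, 57, 57]), (238, 53, -3, 103, [175, 69, 69]), (240, 47, -1, 103, [166, 54, 55])]
264 [(236, 59, -3, 102, [208, 55, 54]), (238, 55, 2, 105, [200, 56, 56]), (240, 49, 4, 104, [183, 52, 51])]
265 [(236, -9223372036854775808, -9223372036854775808, -9223372036854775808, [217, 54, 53]), (238, 55, 3, 102, [215, 53, 54]), (240, 50, 6, 103, [204, 53, 53])]
266 [(236, 63, 7, 106, [216, 56, 55]), (238, 58, 10, 106, [214, 54, 52]), (240, 52, 10, 103, [204, 53, 50])]<stdin>:5: RuntimeWarning: invalid value encountered in cast
```

View pics/f.png

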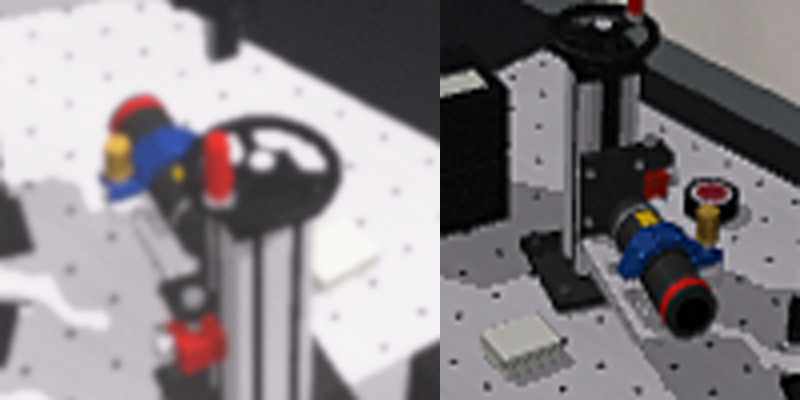

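The cap is closed at scene (165,155) with the bolt upright at (118,155), and the screw stands on the red block at (190,325). The handle now reads 21° against 18° when gripped, so it may have rolled back about 0.1 mm. I'll nudge it gently with shut fingers to verify.

play_rows:
  hand: [0,0,0,0,0,0,0,0]
  slide:
    - [-0.4,0,2.2]
    - [-0.4,0,2.2]
    - [0,0,0]
    - [0,3,0]
    - [0,3.5,0]
    - [0,3,0]
    - [0,1.5,0]
    - [0,0,0]
  turn: [0,0,0,0,0,0,0,0]

```text
time_s: 18.37
position: [0.6805, 0.1652, 0.2689]
orientation: [-1.545, 0.358, -0.334]
wrist_force: [1.8, 4.2, 14.0]
finger_gap: -0.0003
```

```bash
python3 w.py
```

```text
t 18.37 rig mm [ 34.   45.2 256.9] relclamp [ 34.  210.2 116.9] jaw yaw in rig 89.0 tilt -0.9999 F [-0.1  4.5 14. ] gap -0.0003
grasp [ 34.3  45.2 275.9] r 56.8 ang 52.9 Ftan -2.8 Frad 3.6 y-ax [-0.015 -0.005 -1.   ] xax [ 1.    -0.017 -0.015]
```

play_rows:
  hand: [0,0,0]
  slide:
    - [0,-1.4,0.1]
    - [0,0,0]
    - [0,0,0]
  turn: [0,0,0]

```text
time_s: 18.62
position: [0.6787, 0.1643, 0.2806]
orientation: [-1.548, 0.361, -0.33]
wrist_force: [0.4, -0.0, -0.7]
finger_gap: 0.0001
```

```bash
python3 w.py; python3 hd.py
```

```text
t 18.62 rig mm [ 32.6  43.6 268.6] relclamp [ 32.6 208.6 128.6] jaw yaw in rig 89.1 tilt -0.9998 F [ 0.3  0.1 -0.7] gap 0.0001
grasp [ 33.   43.7 287.6] r 54.8 ang 53.0 Ftan 0.2 Frad 0.3 y-ax [-0.018 -0.009 -1.   ] xax [ 1.    -0.017 -0.018]
wrist 1122 [[31.7, 9.4, 255.5], [33.3, 18.4, 280.0], [39.3, 24.0, 296.5]]
  top [[32.0, 11.3, 292.6], [33.6, 18.5, 294.3], [36.6, 22.8, 297.7]]
scene 82 [[37.2, 10.9, 255.8], [43.4, 20.7, 279.1], [48.2, 25.4, 300.8]]
  top [[37.8, 10.3, 298.5], [42.5, 16.3, 300.2], [45.6, 22.9, 301.2]]
side 47 [[31.9, -0.6, 250.9], [37.4, 10.7, 277.0], [44.2, 21.5, 300.1]]
  top [[35.6, 8.1, 297.7], [38.9, 11.2, 299.4], [42.4, 13.9, 300.2]]
```

play_rows:
  hand: [0,0,0,0]
  slide:
    - [0.5,0,-0.3]
    - [0,0,-0.3]
    - [0,0,-0.3]
    - [0,0,-0.3]
  turn: [0,0,0,0]

```text
time_s: 19.1
position: [0.68, 0.1572, 0.2791]
orientation: [-1.537, 0.355, -0.326]
wrist_force: [3.0, 6.1, -0.3]
finger_gap: 0.0002
```

```bash
python3 w.py
```

```text
t 19.1 rig mm [ 36.7  37.7 267.1] relclamp [ 36.7 202.7 127.1] jaw yaw in rig 89.4 tilt -0.9998 F [ 0.2  6.7 -0.3] gap 0.0002
grasp [ 37.1  37.6 286.1] r 52.8 ang 45.4 Ftan -4.6 Frad 4.9 y-ax [-0.02   0.003 -1.   ] xax [ 1.    -0.011 -0.02 ]
```

play_rows:
  hand: [0,0]
  slide:
    - [0,0,-0.4]
    - [0,0,-0.4]
  turn: [0,0]

```text
time_s: 19.27
position: [0.6781, 0.1583, 0.2794]
orientation: [-1.522, 0.346, -0.321]
wrist_force: [2.9, 6.1, -0.3]
finger_gap: 0.0
```

```bash
python3 w.py
```

```text
t 19.27 rig mm [ 34.6  37.9 267.4] relclamp [ 34.6 202.9 127.4] jaw yaw in rig 89.8 tilt -0.9996 F [ 0.1  6.8 -0.3] gap 0.0
grasp [ 35.   37.5 286.4] r 51.3 ang 47.0 Ftan -4.6 Frad 5.0 y-ax [-0.02   0.019 -1.   ] xax [ 1.    -0.003 -0.02 ]
```

The wheel doesn't give at 6.8 N, well over the 3.5 N of free turning, so contact is confirmed. I'll retreat and do a last check.

play_rows:
  hand: [0,0,0,0,0,0,0]
  slide:
    - [0,0,1]
    - [0,0,1]
    - [0,-3,0]
    - [0,-4,0]
    - [0,-3,0]
    - [0,0,0]
    - [0,0,0]
  turn: [0,0,0,0,0,0,0]

```text
time_s: 19.85
position: [0.6851, 0.1716, 0.3778]
orientation: [-1.529, 0.356, -0.314]
wrist_force: [-0.3, -0.6, -1.8]
finger_gap: -0.0003
```

```bash
python3 w.py; python3 hd.py; python3 - <<'E'
from h import *
# compare start and end views: bystander change
for n in("scene","side"):
    z=np.load(f"pics/{n}0.npz");p,W,*_=cam(n);Q0=rig(z["W"])*1000;Q=rig(W)*1000
    for nm,Qa,pa in(("before",Q0,z["p"]),("after",Q,p)):
        V=pa.max(-1);out={}
        for k,m in dict(mounts=(V<70)&(Qa[...,0]>120)&(Qa[...,0]<230)&(Qa[...,1]>-230)&(Qa[...,1]<-60)&(Qa[...,2]>15)&(Qa[...,2]<170),
                        sensor=(V<90)&(Qa[...,2]>8)&(Qa[...,2]<30)&(Qa[...,0]>80)&(Qa[...,0]<260)&(Qa[...,1]>0)&(Qa[...,1]<150),
                        case=(V>120)&(Qa[...,2]>14)&(Qa[...,2]<30)&(Qa[...,0]<-60)&(Qa[...,0]>-200)).items():
            q=Qa[m];out[k]=(len(q),np.median(q,0).round(0).tolist() if len(q) else None)
        print(n,nm,out)
    hsv=cv2.cvtColor(p,cv2.COLOR_RGB2HSV);m=(hsv[...,0]>10)&(hsv[...,0]<28)&(hsv[...,1]>110)&(Q[...,0]>25)&(Q[...,0]<80)&(abs(Q[...,1]+165)<25)
    print(n,"nut",np.percentile(Q[m],[3,50,97],axis=0).round(0).tolist())
E
```

```text
t 19.85 rig mm [ 35.5  52.9 365.8] relclamp [ 35.5 217.9 225.8] jaw yaw in rig 89.8 tilt -0.9995 F [-0.  -0.7 -1.8] gap -0.0003
grasp [ 36.1  52.7 384.8] r 63.9 ang 55.6 Ftan 0.4 Frad -0.6 y-ax [-0.029  0.01  -1.   ] xax [ 1.    -0.004 -0.029]
wrist 543 [[32.4, 9.2, 262.4], [35.8, 17.2, 296.3], [45.6, 23.7, 301.4]]
  top [[34.2, 10.1, 297.9], [39.6, 16.0, 300.2], [45.6, 22.4, 301.5]]
scene 101 [[22.2, -42.8, 250.4], [42.3, 21.5, 280.0], [48.0, 25.2, 300.5]]
  top [[35.0, 10.5, 296.8], [41.0, 16.3, 298.9], [46.6, 24.3, 301.9]]
side 47 [[30.6, 2.2, 252.9], [36.4, 9.9, 276.3], [44.5, 22.4, 300.3]]
  top [[34.6, 2.4, 296.4], [36.9, 10.4, 298.3], [42.1, 11.9, 300.9]]
scene before {'mounts': (170, [175.0, -146.0, 114.0]), 'sensor': (66, [164.0, 82.0, 17.0]), 'case': (287, [-125.0, -112.0, 22.0])}
scene after {'mounts': (164, [175.0, -146.0, 113.0]), 'sensor': (67, [166.0, 82.0, 17.0]), 'case': (291, [-126.0, -115.0, 22.0])}
scene nut [[38.0, -170.0, 127.0], [45.0, -159.0, 145.0], [52.0, -154.0, 154.0]]
side before {'mounts': (116, [162.0, -171.0, 124.0]), 'sensor': (50, [140.0, 42.0, 18.0]), 'case': (118, [-121.0, -110.0, 22.0])}
side after {'mounts': (113, [163.0, -172.0, 127.0]), 'sensor': (48, [157.0, 51.0, 18.0]), 'case': (118, [-122.0, -111.0, 22.0])}
side nut [[33.0, -177.0, 126.0], [41.0, -172.0, 142.0], [52.0, -159.0, 154.0]]
```

```bash
python3 -c "
from plant import job;print(job.finish_job())"
```

```text
the job is handed in; nothing more can be done
None
```

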